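Clamp a pile of oak offcuts with a lever and a wedge

TASK

Pile all the loose oak offcuts flat on one another in the bay of the wedge clamp, lengthwise between the jaw and the sprung rubber pad, with their sides in line. Then pull the lever with the red grip through its full stroke to close the jaw on them, and ease it slowly all the way back without letting it fly. Finally take the wedge from its holder, put it upright in the slot behind the jaw with its sloping face to the jaw, and tap it down until it is firmly tight and the pad is plainly pushed in; leave the mug and the roll of tape alone.

Things in the scene. Friction and masses are not known exactly. Their poses are not given: they have to be found in the camera images.
- clamp: wedge clamp on a plywood board, fixed; origin on the bench under the bay, x from jaw to pad (squeezing direction), y across to the lever, z up. In mm: board x -144..112, y -54..54 (to 122 by the lever), top z 16; end stop x 86..112; tail block x -138..-108, top z 104; slot cheeks |y| 23..37, x -138..-92, top z 96; jaw |y| under 33, top z 105; lever bracket x -137..-103, y 70..110, top z 68
- bay (a point): point on the bay floor (the board's top), axes as the clamp's; an offcut centred over it just touches the pad. With the jaw open the bay is 131 to 134 mm long: offcut centres fit from x -11 to x 0 mm from this point; load at about x -6, y 0. Open at both sides in y
- jaw (a joint): wooden jaw, slides, m; 0 = open, grows towards the pad. About 2 N of friction: stays where pushed. At 0.014 it meets 120 mm offcuts that touch the unpressed pad. Its back slopes 1 in 5, so the slot behind it widens upwards, and grows with this value. A steel bar on it (clamp frame, at 0: x -86..-74, y 15..105, z 19..39 mm) can be pushed to open it again
- pad (a joint): black rubber pad on springs before the end stop, m; 0 = unpressed, grows as it is pushed in (1.5 N per mm, at most 0.011). The lever leaves it at 0 to 0.002; the work is tight from 0.004 up
- lever (a joint): sprung closing lever, rad; 0 = upright (rest), 0.80 = stop. Hinge along the clamp's y at x -120, y 90, z 56 mm in the clamp's frame. Pulling takes the grip towards the clamp's -x; the nose below the hinge pushes the jaw up to 17 mm towards the pad. Up to about 7 N at the grip; let go, it flies back
- lever_knob (a point): centre of the lever's red barrel-shaped grip (26 mm thick, 46 mm long along the clamp's y, flat ends), 115 mm from the hinge; free on all sides
- slot (a point): middle of the mouth of the wedge slot: x -92.5, y 0, z 104 mm in the clamp's frame. The tail block's upright face is 15.5 mm towards -x of it. 46 mm across (y); along x too tight for the wedge until the lever has closed the jaw, then 24 to 25 mm at 42 mm above the bay floor and 33 mm at the mouth
- wedge: upright beech wedge, 0.1 kg, origin at its foot. Flat back at x -22 mm, sloping face at x +2 (foot) to +22 (100 mm up); 40 mm wide in y (parallel sides, grasp high); head 46x40x16 on top, 114 mm high in all. In the slot its x lies along the clamp's x. It binds with its foot 33 to 42 mm above the bay floor, is tight at 22 or less (about 5 to 12 N downwards), then holds itself
- wedge_head (a point): centre of the top face of the wedge's head, the face to tap (114 mm above its foot)
- key_holder: fixed open plywood box 64 x 62 x 46 mm in which the wedge stands upright, 7 mm floor and walls; origin under its centre
- oak_1: oak offcut, 45 (x) x 120 (y) x 32 mm (z), 0.13 kg, origin at the centre of its underside; in the bay its y lies along the clamp's x, either way round
- oak_2: as oak_1
- oak_3: as oak_1
- tape_roll: roll of masking tape lying flat, 100 mm across, 25 mm high; leave alone
- mug: white mug, 82 mm wide, 91 mm high; leave alone
Not all that is in view belongs to the job. What is shaped like the oak_2 but green or purple is not meant.

How it is judged:
By the outcome, as a careful person would: the job done as asked, in the order asked, and still so for the second after the job is handed in, with the robot touching nothing.
Of oak_1, oak_2, oak_3 only 2 to 3 are there at a start; the rules pass over those that are not, and their reading is None.
At some moment in a run one of oak_1, oak_2, oak_3 may be knocked a few centimetres aside while the robot is not near it.
It also fails if it takes over 210 s, if anything falls off the work surface, if the arm or the gripper's body presses on something with over 40 N, if the wrist force passes 120 N, or if a joint passes its speed limit or range.

ROBOT

A 6-joint arm with a two-finger parallel gripper is mounted at the origin on a cart in front of the work surface, level with it; the furniture and walls round the work are solid. World frame = base frame: x ahead of the robot, y to its left, z up, the work surface at z = 0. Lengths are in m, angles in rad, forces in N, time in s.
With the tool pointing down it reaches from about 0.275 to 0.825 m from the base axis. Payload 4.9 kg.
Tool frame: the origin (TCP) lies between the finger pads; the fingertips stand 19 mm ahead of it and the grasp point (between the pads) is the TCP; z points along the fingers, y is the line along which they close (so a half turn about z gives the same grasp; the last joint's range is limited). The gripper opens to 85 mm and grips with 20 to 120 N. Pads are 22 mm wide; open, the fingers measure 114 mm over their backs; the gripper's body (76 mm by 85 mm) begins 54 mm behind the grasp point. The pads swing forward as they close: fully open they stand 13 mm farther back than shut.
Start: joints at [0.975, 0.326, -0.193, 1.052, 0, 1.437], TCP at [0.245, 0.492, 0.219] pointing down, gripper open.
Joint ranges: [-2.65, 2.65], [-0.97, 1.79], [-1.3, 1.35], [-1.93, 2.1], [-1.47, 1.37], [-3.14, 3.14]. Speed limits (rad/s): [2.57, 2.57, 3.14, 3.14, 3.14, 3.14].

INTERFACE

Orientations are given as a rotation vector (axis times angle).
In Python, from rig import ctrl gives the robot as it stands.
- The arm moves only by the shell command python3 -m crank 'ROWS' [FORCE]. ROWS is JSON, one flat list of numbers, 7 for each row, row after row: the opening, from 0 (shut) to 1 (fully open), then the shift along the world's x, y, z in units of 25 mm (1.0 is 25 mm), then the turn, a rotation vector about the world's x, y, z in units of 6 degrees (1.0 is 6 degrees). A call has 1 to 20 rows; each row shifts and turns the commanded pose from where the row before left it; what a row does not reach is not made up. A row lasts 1/12 s, in which the tool goes at most 41.7 mm and 7.16 degrees, less where a joint would pass 70% of its speed; a pose out of reach is approached as far as the arm can. A call is refused whole if a number of a shift passes 1 or a number of a turn 1, either way. A call with a gripper value outside its range is refused whole. The fingers move at their own pace and stop on an object; FORCE is the grip in N (left out, the last holds). Time passes only in rows, so rows that do not move let the fingers close. It gives the time, the measured TCP pose, the force, the opening and the grip force at its end, in the units of the state.
- ctrl.read_state(): the state, without advancing time (a new reading comes with each control period).
- ctrl.get_image(name): name is "side" or "top" or "wrist"; returns the picture (384x512x3 uint8, red, green, blue); there is no depth.
- ctrl.camera_model(name): a dict with "vertical_fov" (degrees; the focal length in pixels is half the picture's height over the tangent of half this angle, whatever the lens; pixels are square), "cx", "cy" (the principal point, pixels), "R" (3x3) and "t" (3): a world point X has camera coordinates R X + t; the wrist camera has in their place "tool_from_camera" (4x4, takes a point from camera to tool coordinates, whose origin is the TCP and whose axes are the flange's). Camera axes: x right, y down, z forward; pixel columns grow to the right and rows downward; lengths in m; the calibration is good to about 2 mm. A picture is of the moment at which its call begins: read the wrist's pose just before it. camera_model takes no time and is no camera call.
- ctrl.hand_in(): hands the job in; it is judged then, once.
The state is a dict: "t": time; "qpos": joint angles; "qvel": joint speeds; "joint_torque": joint torques, N m; "tool_pos": TCP position; "orientation": TCP orientation; "ft_force": force on the tool from outside, world axes, zero at the start; "ft_torque": the same for the moment, N m; "opening": finger opening in m; "grip_force": force on a finger pad.
Only numpy, scipy, OpenCV 4.12 (cv2) and the standard library are available. Lean on these libraries where they do the work, as an engineer would, in place of code of your own. Each camera call takes 0.05 s, during which the arm holds its last target. There are 200 camera calls.

## Working session

There is one attempt and no reset: what is moved stays moved. The work goes in short steps, Python scripts to look and compute and a shell command to move; the robot and the scene stay as the last step left them, time stands still between calls to the robot, and variables do not carry over. Pictures are saved under pics/ and viewed, at most 14 in all, crops included, and the job is handed in when it is done.

```bash
mkdir -p pics; ls; python3 - <<'E'
from rig import ctrl
import cv2,json
for n in("side","top"):
    cv2.imwrite(f"pics/{n}0.png",cv2.cvtColor(ctrl.get_image(n),cv2.COLOR_RGB2BGR))
    print(n,ctrl.camera_model(n))
print(ctrl.camera_model("wrist"))
s=ctrl.read_state();print(s)
E
```

```text
pics
side {'vertical_fov': 47.2549684683881, 'cx': 249.9603895036162, 'cy': 196.06094555720045, 'R': array([[ 0.9972321 , -0.07222132, -0.01766985],
       [-0.04949971, -0.46755909, -0.8825748 ],
       [ 0.05547902,  0.88100657, -0.46983987]]), 't': array([-0.49191133,  0.16265371,  1.30660035])}
top {'vertical_fov': 56.477830923885996, 'cx': 258.3908142614236, 'cy': 189.4232510465335, 'R': array([[-3.80966346e-04, -9.99999698e-01, -6.77908828e-04],
       [-9.93581065e-01,  4.55207109e-04, -1.13121441e-01],
       [ 1.13121715e-01,  6.30461913e-04, -9.93580938e-01]]), 't': array([0.02558832, 0.50358882, 1.35056441])}
{'vertical_fov': 64.34133688009324, 'cx': 255.86610282881787, 'cy': 192.99091670672183, 'tool_from_camera': array([[ 1.63041057e-03, -9.51042135e-01, -3.09056952e-01,
         7.97609279e-02],
       [ 9.99998383e-01,  1.78518906e-03, -2.18024820e-04,
         2.57387903e-04],
       [ 7.59075880e-04, -3.09056097e-01,  9.51043507e-01,
        -1.54742705e-01],
       [ 0.00000000e+00,  0.00000000e+00,  0.00000000e+00,
         1.00000000e+00]])}
{'t': 0.1, 'qpos': array([ 9.74780253e-01,  3.26871487e-01, -1.93465620e-01,  1.05198265e+00,
       -3.58012809e-05,  1.43657870e+00]), 'qvel': array([-0.0008808 , -0.00079504,  0.00231496, -0.00171193, -0.00057806,
        0.00063647]), 'joint_torque': array([ 3.73002113e-04, -4.44239438e+01,  2.63037694e+01,  7.89849873e-03,
       -1.72043187e-04,  1.62817838e-05]), 'tool_pos': array([0.24476965, 0.49194772, 0.21858613]), 'orientation': array([-7.18845763e-01, -3.05772018e+00,  2.25497085e-03]), 'ft_force': array([-0.04821497,  0.26894901,  0.356958  ]), 'ft_torque': array([ 0.03716953, -0.01516062,  0.003217  ]), 'grip_force': 0.0, 'opening': 0.08521145330919758}
```

View pics/top0.png

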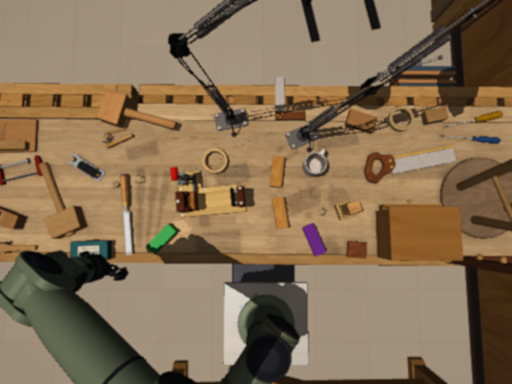

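View pics/side0.png

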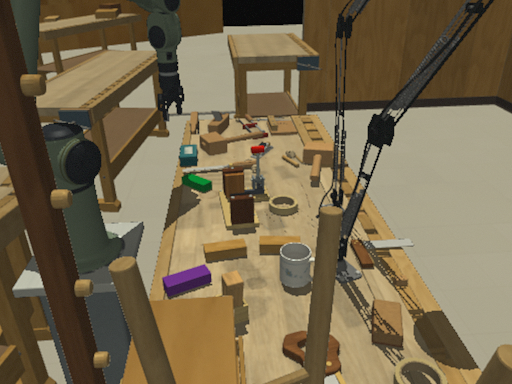

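The top view shows oak offcuts near (278,170) and (281,212), the clamp at (210,198) with its red grip at (174,174), the wedge and holder at (349,209), the tape at (215,160) and the mug at (316,162). The green (162,236) and purple (314,240) blocks are decoys. I'll enlarge it to check for a third offcut and measure.

```bash
cat > h.py <<'E'
import numpy as np,cv2
from rig import ctrl
from scipy.spatial.transform import Rotation as Ro
def model(n):
    m=ctrl.camera_model(n); f=192/np.tan(np.radians(m["vertical_fov"]/2))
    if n=="wrist":
        s=ctrl.read_state(); T=np.eye(4);T[:3,:3]=Ro.from_rotvec(s["orientation"]).as_matrix();T[:3,3]=s["tool_pos"]
        C=np.linalg.inv(T@m["tool_from_camera"]);R,t=C[:3,:3],C[:3,3]
    else: R,t=m["R"],m["t"]
    return f,m["cx"],m["cy"],R,t
def pix2w(M,uv,z):
    f,cx,cy,R,t=M; c=-R.T@t
    d=R.T@np.array([(uv[0]-cx)/f,(uv[1]-cy)/f,1]); return c+d*(z-c[2])/d[2]
def w2pix(M,X):
    f,cx,cy,R,t=M; p=R@np.asarray(X)+t; return np.array([cx+f*p[0]/p[2],cy+f*p[1]/p[2]])
def snap(n,name,crop=None,k=1):
    M=model(n); im=cv2.cvtColor(ctrl.get_image(n),cv2.COLOR_RGB2BGR)
    cv2.imwrite("pics/raw_"+name+".png",im)
    if crop: x0,y0,x1,y1=crop; im=im[y0:y1,x0:x1]
    if k!=1: im=cv2.resize(im,None,fx=k,fy=k,interpolation=cv2.INTER_CUBIC)
    cv2.imwrite("pics/"+name+".png",im)
    np.save("pics/"+name+".npy",np.array([M[0],M[1],M[2],*M[3].ravel(),*M[4]])); return M
def loadM(name):
    a=np.load("pics/"+name+".npy"); return a[0],a[1],a[2],a[3:12].reshape(3,3),a[12:]
def st():
    s=ctrl.read_state(); print("t",round(s["t"],2),"pos",s["tool_pos"].round(4),"R",Ro.from_rotvec(s["orientation"]).as_matrix().round(3).tolist(),"F",s["ft_force"].round(1),"op",round(s["opening"],4))
E
python3 - <<'E'
from h import *
im=cv2.imread("pics/top0.png")[140:270,140:380]
cv2.imwrite("pics/c0.png",cv2.resize(im,(792,429),interpolation=cv2.INTER_CUBIC))
M=model("top")
for n,uv,z in [("o1",(278,170),.032),("o2",(281,212),.032),("holder",(349,209),.1),("knob",(174,174),.171),("mug",(316,162),.09),("tape",(215,160),.025)]: print(n,pix2w(M,uv,z).round(3))
print(w2pix(M,[.3,0,0]),w2pix(M,[.4,0,0]))
st()
E
```

```text
o1 [ 0.579 -0.051  0.032]
o2 [ 0.416 -0.061  0.032]
holder [ 0.424 -0.304  0.1  ]
knob [0.541 0.318 0.171]
mug [ 0.599 -0.189  0.09 ]
tape [0.62  0.195 0.025]
[264.96852334 242.48963226] [264.90545792 216.61199441]
t 0.1 pos [0.2448 0.4919 0.2186] R [[-0.895, 0.446, -0.001], [0.446, 0.895, -0.001], [0.0, -0.002, -1.0]] F [-0.   0.3  0.4] op 0.0852
```

View pics/c0.png

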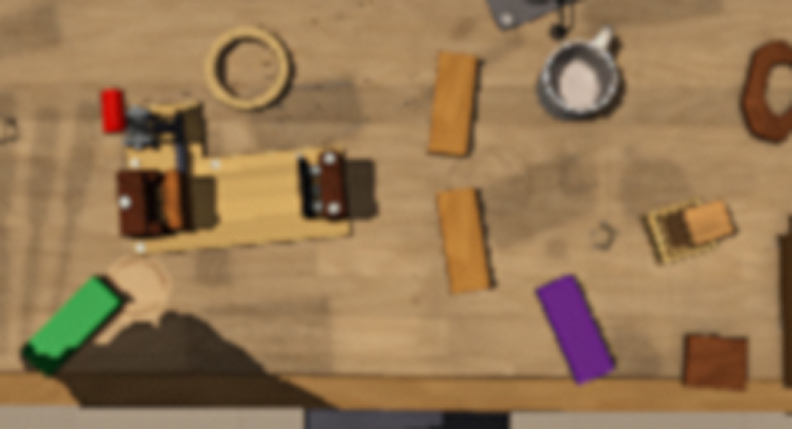

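Only two oak offcuts appear in the enlargement, with tops near raw pixels (278,172) and (281,213). The clamp's x axis runs roughly along world -y, with the lever on the +x side. Next I'll take a wrist view over the area.

```bash
python3 -m crank '[1,0.5,-1,0.25,0,0,0.276,1,0.5,-1,0.25,0,0,0.276,1,0.5,-1,0.25,0,0,0.276,1,0.5,-1,0.25,0,0,0.276,1,0.5,-1,0.25,0,0,0.276,1,0.5,-1,0.25,0,0,0.276,1,0.5,-1,0.25,0,0,0.276,1,0.5,-1,0.25,0,0,0.276,1,0.5,-1,0.25,0,0,0.276,1,0.5,-1,0.25,0,0,0.276,1,0.5,-1,0.25,0,0,0.276,1,0.5,-1,0.25,0,0,0.276,1,0.5,-1,0.25,0,0,0.276,1,0.5,-1,0.25,0,0,0.276,1,0.5,-1,0.25,0,0,0.276,1,0.5,-1,0.25,0,0,0.276,1,0,0,0,0,0,0,1,0,0,0,0,0,0,1,0,0,0,0,0,0]' && python3 - <<'E'
from h import *
snap("wrist","w1",k=1.5); st()
E
```

```text
t: 1.68
tool_pos: [0.4445, 0.0926, 0.3188]
orientation: [0.0, -3.14, -0.001]
ft_force: [-0.5, 1.2, -0.1]
opening: 0.0851
grip_force: 0.0
t 1.73 pos [0.4444 0.093  0.3188] R [[-1.0, -0.001, -0.001], [-0.001, 1.0, 0.0], [0.001, 0.0, -1.0]] F [ 0.1 -0.5  0.7] op 0.0858
```

View pics/w1.png

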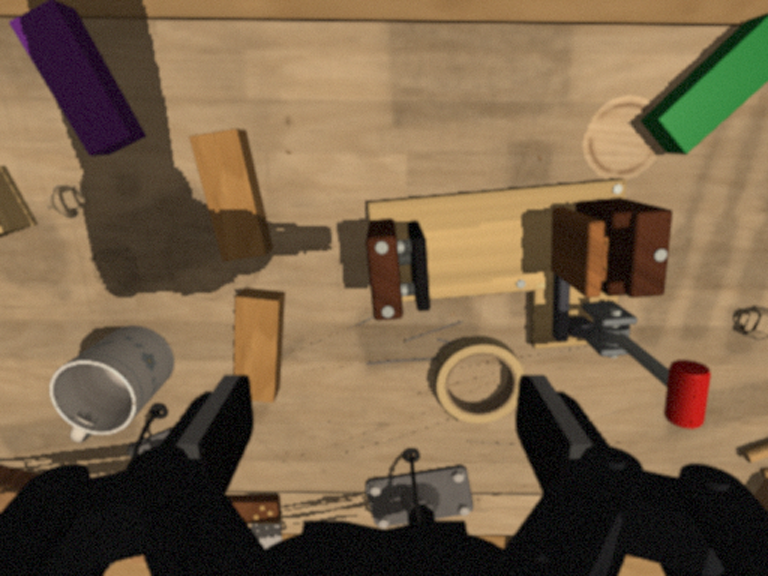

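The wrist view (at 1.5x) shows the offcut tops centred near (230,195) and (257,348). It also shows the clamp board's corner at (367,202), the tail block's end edge at (668,252), the grip centre at (687,394), the tape at (480,383) and the mug at left. Now I'll fit the clamp and offcut poses.

```bash
cat >> h.py <<'E'
def edges(name,corners,z,k=1.5):
    M=loadM(name); P=np.array([pix2w(M,np.array(c)/k,z)[:2] for c in corners]); 
    L=[np.linalg.norm(P[i]-P[(i+1)%4]) for i in range(4)]
    d=(P[2]-P[1])+(P[3]-P[0]); return P.mean(0).round(4),np.round(L,4),np.degrees(np.arctan2(d[1],d[0])).round(2)
E
python3 - <<'E'
from h import *
from scipy.optimize import least_squares
print(edges("w1",[(192,136),(239,129),(268,250),(222,260)],.032))
print(edges("w1",[(236,297),(280,297),(275,402),(234,400)],.032))
M=loadM("w1")
C=[((112,-54,16),(367,202)),((-120,90,171),(687,394)),((-138,0,104),(668,252))]
line=[(430,197),(500,192),(570,187)]
def T(p,X):
    c,s=np.cos(p[2]),np.sin(p[2]); X=np.array(X)/1000
    return np.array([p[0]+c*X[0]-s*X[1],p[1]+s*X[0]+c*X[1],X[2]])
def res(p):
    r=[]
    for X,u in C: r+=list(w2pix(M,T(p,X))*1.5-u)
    for u in line:
        w=pix2w(M,np.array(u)/1.5,.016)-T(p,(0,0,16)); r.append((-np.sin(p[2])*w[0]+np.cos(p[2])*w[1]+.054)*600)
    return r
s=least_squares(res,[.46,.19,-1.5]);print(s.x.round(4),np.degrees(s.x[2]),np.round(s.fun,1))
np.save("clamp.npy",s.x)
for n,X in dict(bayload=(20,0,16),knob=(-120,90,171),slot=(-92.5,0,104)).items(): print(n,T(s.x,X).round(4))
for X in [(112,54,16),(86,0,90),(-108,0,104)]: print(X,w2pix(M,T(s.x,X))*1.5)
E
```

```text
(array([ 0.4149, -0.0526]), array([0.044 , 0.114 , 0.0476, 0.1177]), np.float64(8.13))
(array([ 0.5766, -0.0421]), array([0.0449, 0.123 , 0.045 , 0.1205]), np.float64(-6.53))
[ 0.4661  0.192  -1.4764] -84.59346836114089 [-0.9  0.8 -0.6 -0.6  1.5  1.7  0.1  1.   2. ]
bayload [0.468  0.1721 0.016 ]
knob [0.5444 0.32   0.171 ]
slot [0.4574 0.2841 0.104 ]
(112, 54, 16) [376.74809057 305.01278111]
(86, 0, 90) [399.16474333 273.17588358]
(-108, 0, 104) [632.85575062 256.97590075]
```

```bash
python3 -m crank '[1,-0.131,-0.647,-0.883,0,0,0.15,1,-0.131,-0.647,-0.883,0,0,0.15,1,-0.131,-0.647,-0.883,0,0,0.15,1,-0.131,-0.647,-0.883,0,0,0.15,1,-0.131,-0.647,-0.883,0,0,0.15,1,-0.131,-0.647,-0.883,0,0,0.15,1,-0.131,-0.647,-0.883,0,0,0.15,1,-0.131,-0.647,-0.883,0,0,0.15,1,-0.131,-0.647,-0.883,0,0,0.15,1,0,0,0,0,0,0,1,0,0,0,0,0,0,1,0,0,0,0,0,0]' 25 && python3 - <<'E'
from h import *
snap("wrist","w2",k=1.4); st(); print(ctrl.read_state()["qpos"].round(2))
p=np.load("clamp.npy");M=loadM("w1")
def T(p,X):
    c,s=np.cos(p[2]),np.sin(p[2]); X=np.array(X)/1000
    return np.array([p[0]+c*X[0]-s*X[1],p[1]+s*X[0]+c*X[1],X[2]])
for X in [(-73,-33,105),(-73,33,105),(60,-20,80),(60,-20,50),(-6,0,16)]: print(X,w2pix(M,T(p,X))*1.5,T(p,X).round(4))
E
```

```text
t: 2.73
tool_pos: [0.4159, -0.0522, 0.1212]
orientation: [-0.224, 3.133, 0.001]
ft_force: [0.1, 0.1, 0.0]
opening: 0.0858
grip_force: 0.0
t 2.78 pos [ 0.4164 -0.0523  0.1216] R [[-0.99, -0.143, 0.002], [-0.143, 0.99, -0.0], [-0.002, -0.0, -1.0]] F [-0.4  1.2 -0.1] op 0.0856
[-0.3   0.19 -0.66  0.72  0.   -0.44]
(-73, -33, 105) [592.67668397 221.55969179] [0.4264 0.2616 0.105 ]
(-73, 33, 105) [589.02308265 298.52013219] [0.4921 0.2678 0.105 ]
(60, -20, 80) [426.49606582 245.54095225] [0.4518 0.1304 0.08  ]
(60, -20, 50) [423.67064527 238.63035436] [0.4518 0.1304 0.05  ]
(-6, 0, 16) [486.88963936 245.25576364] [0.4655 0.198  0.016 ]
```

View pics/w2.png

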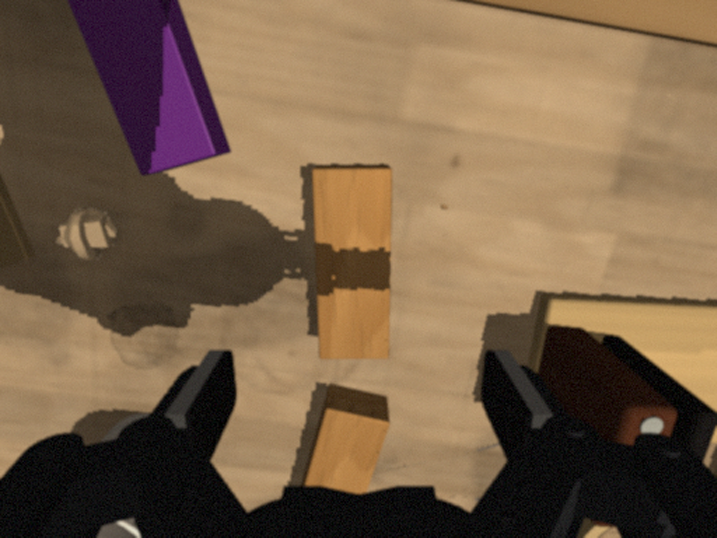

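The offcut fills (313–391, 165–358), nearly square to the hand. The jaw and pad predictions match the picture, so the bay point is at the clamp origin.

```bash
python3 - <<'E'
from h import *
print(edges("w2",[(313,168),(391,167),(389,357),(320,358)],.032,1.4))
E
```

```text
(array([ 0.4154, -0.0547]), array([0.0434, 0.1191, 0.0444, 0.1192]), np.float64(8.8))
```

```bash
python3 -m crank '[1,-0.03,-0.1,-0.7,0,0,0.1,1,0,0,-0.7,0,0,0,1,0,0,-0.7,0,0,0,1,0,0,-0.7,0,0,0,1,0,0,-0.7,0,0,0,1,0,0,-0.43,0,0,0,1,0,0,0,0,0,0,0,0,0,0,0,0,0,0,0,0,0,0,0,0,0,0,0,0,0,0,0,0,0,0,0,0,0,0,0,0,0,0,0,0,0,0,0,0,0,0,0,0]' 40
```

```text
t: 3.87
tool_pos: [0.4152, -0.0558, 0.0228]
orientation: [-0.239, 3.132, -0.001]
ft_force: [-0.6, -1.0, 0.5]
opening: 0.0122
grip_force: 0.0
```

```bash
python3 -m crank '[1,0,0,0,0,0,0,1,0,0,0,0,0,0,1,0,0,0,0,0,0,1,0,0,0,0,0,0,1,0,0,0,0,0,0,1,0,0,0,0,0,0,1,0,0,1,0,0,0,1,0,0,1,0,0,0,1,0,0,1,0,0,0,1,0,0,1,0,0,0,1,0,0,1,0,0,0,1,0,0,1,0,0,0]' && python3 - <<'E'
from h import *
snap("wrist","w3",k=1.4); st()
E
```

```text
t: 4.87
tool_pos: [0.4145, -0.0556, 0.1736]
orientation: [0.239, -3.132, -0.0]
ft_force: [0.7, -0.3, -1.1]
opening: 0.0853
grip_force: 0.0
t 4.92 pos [ 0.4173 -0.0564  0.1779] R [[-0.988, -0.152, 0.006], [-0.152, 0.988, -0.002], [-0.006, -0.003, -1.0]] F [1.3 0.4 4.6] op 0.0859
```

View pics/w3.png

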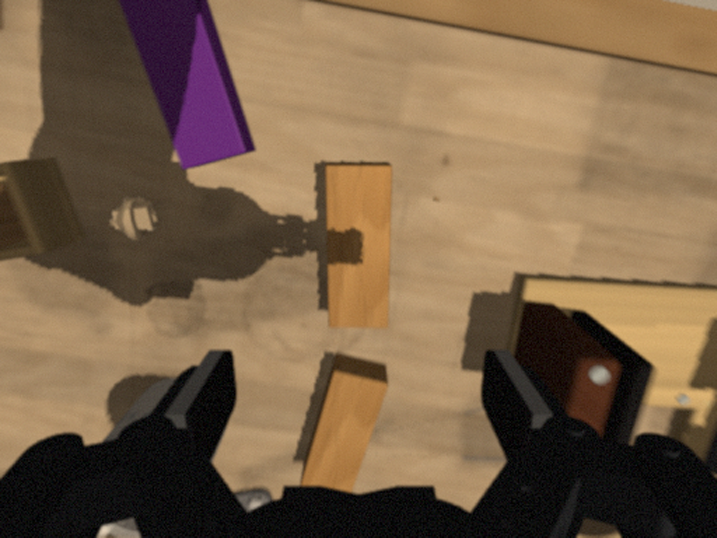

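```bash
python3 - <<'E'
from h import *
print(edges("w3",[(326,164),(391,163),(388,326),(330,327)],.032,1.4))
M=loadM("w3");print(w2pix(M,[.4154,-.0547,.032])*1.4, w2pix(M,[.4154,-.0547,0.])*1.4)
M=loadM("top0") if 0 else model("top")
im=ctrl.get_image("top");cv2.imwrite("pics/t3.png",cv2.resize(cv2.cvtColor(im,cv2.COLOR_RGB2BGR)[140:270,200:340],(700,650))[:600])
print(w2pix(M,[.4154,-.0547,.032]),(w2pix(M,[.4154,-.0547,.032])-[200,140])*5)
E
```

```text
(array([ 0.4157, -0.0545]), array([0.0438, 0.1206, 0.0442, 0.1208]), np.float64(9.02))
[358.59427049 249.48657353] [358.58406903 238.84033148]
[279.36014042 212.25163728] [396.80070211 361.2581864 ]
```

View pics/t3.png

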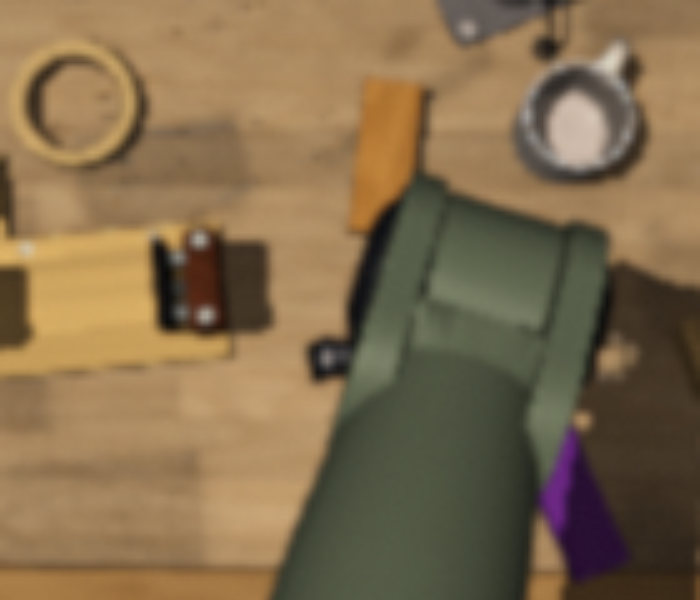

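The offcut hasn't moved, so the fingers closed above it. In the images the fingertips look about 30 mm shorter than stated. I'll probe downwards carefully while watching the force.

```bash
python3 -m crank '[1,0,0.06,-1,0,0,0,1,0,0,-1,0,0,0,1,0,0,-1,0,0,0,1,0,0,-1,0,0,0,1,0,0,-1,0,0,0,1,0,0,-0.5,0,0,0,1,0,0,-0.5,0,0,0,1,0,0,0,0,0,0,1,0,0,0,0,0,0,1,0,0,0,0,0,0]'; python3 - <<'E'
from h import *
st()
E
python3 -m crank '[1,0,0,-0.08,0,0,0,1,0,0,-0.08,0,0,0,1,0,0,-0.08,0,0,0]'
```

```text
t: 5.8
tool_pos: [0.415, -0.0542, 0.0226]
orientation: [-0.239, 3.132, -0.0]
ft_force: [-0.0, 1.2, 0.8]
opening: 0.0858
grip_force: 0.0
t 5.8 pos [ 0.415  -0.0542  0.0226] R [[-0.988, -0.152, 0.0], [-0.152, 0.988, -0.0], [-0.0, -0.0, -1.0]] F [-0.   1.2  0.8] op 0.0858
t: 6.05
tool_pos: [0.4154, -0.0543, 0.0168]
orientation: [-0.239, 3.131, -0.001]
ft_force: [-0.2, 0.5, -1.2]
opening: 0.0855
grip_force: 0.0
```

```bash
python3 -m crank '[0,0,0,0,0,0,0,0,0,0,0,0,0,0]' 40;python3 -m crank '[0,0,0,0,0,0,0,0,0,0,0,0,0,0]' ;python3 -m crank '[0,0,0,0,0,0,0,0,0,0,0,0,0,0]' ; python3 - <<'E'
from h import *
snap("wrist","w4",k=1.4); st()
E
```

```text
t: 6.22
tool_pos: [0.4148, -0.0541, 0.0164]
orientation: [-0.239, 3.132, -0.0]
ft_force: [0.1, 0.5, 0.6]
opening: 0.0639
grip_force: 0.0
t: 6.38
tool_pos: [0.415, -0.0543, 0.0168]
orientation: [-0.239, 3.132, -0.001]
ft_force: [-2.5, 0.1, 11.5]
opening: 0.0422
grip_force: 39.1
t: 6.55
tool_pos: [0.415, -0.0544, 0.0169]
orientation: [-0.239, 3.132, -0.001]
ft_force: [-2.6, -0.3, 7.4]
opening: 0.0417
grip_force: 39.4
t 6.6 pos [ 0.415  -0.0543  0.0169] R [[-0.988, -0.152, 0.0], [-0.152, 0.988, -0.0], [-0.0, -0.001, -1.0]] F [-2.3  0.4  7.1] op 0.0422
```

View pics/w4.png

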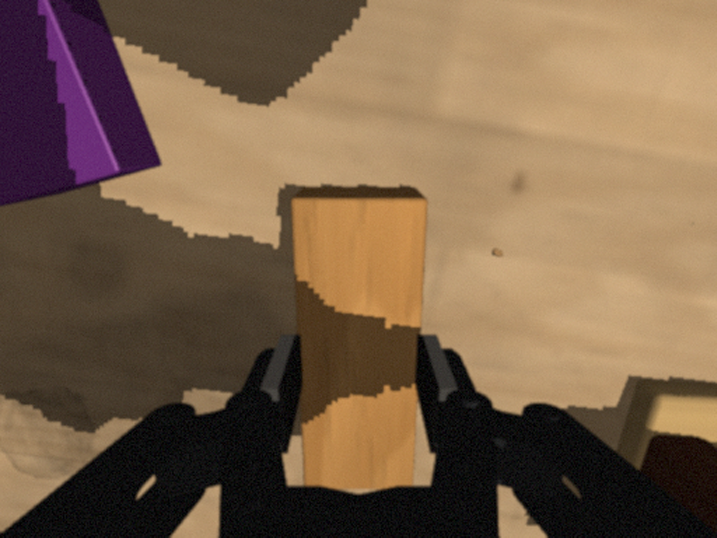

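The fingers are gripping only the top edge (pads at row ~340, opening 42 mm), so the real grasp point is about 30 mm above the reported TCP. I'll open, go lower and grip again.

```bash
python3 -m crank '[1,0,0,0,0,0,0,1,0,0,0,0,0,0,1,0,0,0,0,0,0,1,0,0,0,0,0,0,1,0,0,-0.2,0,0,0,1,0,0,-0.2,0,0,0,1,0,0,-0.2,0,0,0,1,0,0,-0.1,0,0,0,1,0,0,-0.1,0,0,0,1,0,0,0,0,0,0]' ; python3 -m crank '[0,0,0,0,0,0,0,0,0,0,0,0,0,0,0,0,0,0,0,0,0,0,0,0,0,0,0,0,0,0,0,0,0,0,0]' 40
```

```text
t: 7.43
tool_pos: [0.4143, -0.054, -0.0043]
orientation: [0.239, -3.131, -0.001]
ft_force: [-0.7, -0.2, 0.1]
opening: 0.0855
grip_force: 0.0
t: 7.85
tool_pos: [0.4151, -0.0543, -0.0033]
orientation: [-0.239, 3.132, -0.001]
ft_force: [-1.2, 0.5, 3.6]
opening: 0.0441
grip_force: 41.3
```

```bash
python3 -m crank '[0,0,0,0.5,0,0,0,0,0,0,1,0,0,0,0,0,0,1,0,0,0,0,0,0,1,0,0,0,0,0,0,1,0,0,0,0,0,0,1,0,0,0,0,0,0,0.5,0,0,0]'; python3 -m crank '[0,0.126,0.631,0,0,0,0.903,0,0.126,0.631,0,0,0,0.903,0,0.126,0.631,0,0,0,0.903,0,0.126,0.631,0,0,0,0.903,0,0.126,0.631,0,0,0,0.903,0,0.126,0.631,0,0,0,0.903,0,0.126,0.631,0,0,0,0.903,0,0.126,0.631,0,0,0,0.903,0,0.126,0.631,0,0,0,0.903,0,0.126,0.631,0,0,0,0.903,0,0.126,0.631,0,0,0,0.903,0,0.126,0.631,0,0,0,0.903,0,0.126,0.631,0,0,0,0.903,0,0.126,0.631,0,0,0,0.903,0,0.126,0.631,0,0,0,0.903,0,0.126,0.631,0,0,0,0.903,0,0,0,0,0,0,0,0,0,0,0,0,0,0,0,0,0,0,0,0]' && python3 - <<'E'
from h import *
snap("wrist","w5",k=1.4); st()
E
```

```text
t: 8.43
tool_pos: [0.4159, -0.0544, 0.149]
orientation: [-0.239, 3.129, -0.002]
ft_force: [0.1, -0.4, -1.2]
opening: 0.0443
grip_force: 41.3invalid input at $: expected a multiple of 7 numbers
```

```bash
python3 -m crank '[0,0.126,0.631,0,0,0,0.903,0,0.126,0.631,0,0,0,0.903,0,0.126,0.631,0,0,0,0.903,0,0.126,0.631,0,0,0,0.903,0,0.126,0.631,0,0,0,0.903,0,0.126,0.631,0,0,0,0.903,0,0.126,0.631,0,0,0,0.903,0,0.126,0.631,0,0,0,0.903,0,0.126,0.631,0,0,0,0.903,0,0.126,0.631,0,0,0,0.903,0,0.126,0.631,0,0,0,0.903,0,0.126,0.631,0,0,0,0.903,0,0.126,0.631,0,0,0,0.903,0,0.126,0.631,0,0,0,0.903,0,0.126,0.631,0,0,0,0.903,0,0.126,0.631,0,0,0,0.903,0,0,0,0,0,0,0,0,0,0,0,0,0]' && python3 - <<'E'
from h import *
snap("wrist","w5",k=1.4); st()
E
```

```text
invalid input at $: expected a multiple of 7 numbers
```

```bash
python3 -m crank '[0,0.126,0.631,0,0,0,0.903,0,0.126,0.631,0,0,0,0.903,0,0.126,0.631,0,0,0,0.903,0,0.126,0.631,0,0,0,0.903,0,0.126,0.631,0,0,0,0.903,0,0.126,0.631,0,0,0,0.903,0,0.126,0.631,0,0,0,0.903,0,0.126,0.631,0,0,0,0.903,0,0.126,0.631,0,0,0,0.903,0,0.126,0.631,0,0,0,0.903,0,0.126,0.631,0,0,0,0.903,0,0.126,0.631,0,0,0,0.903,0,0.126,0.631,0,0,0,0.903,0,0.126,0.631,0,0,0,0.903,0,0.126,0.631,0,0,0,0.903,0,0.126,0.631,0,0,0,0.903, 0,0,0,0,0,0,0, 0,0,0,0,0,0,0]' && python3 - <<'E'
from h import *
snap("wrist","w5",k=1.4); st()
E
```

```text
t: 9.93
tool_pos: [0.4648, 0.1984, 0.146]
orientation: [2.323, -2.114, -0.0]
ft_force: [0.2, 0.0, -1.9]
opening: 0.0443
grip_force: 41.3
t 9.98 pos [0.4646 0.1979 0.146 ] R [[0.093, -0.996, -0.001], [-0.996, -0.093, -0.001], [0.001, 0.001, -1.0]] F [-0.   0.1 -2. ] op 0.0441
```

View pics/w5.png

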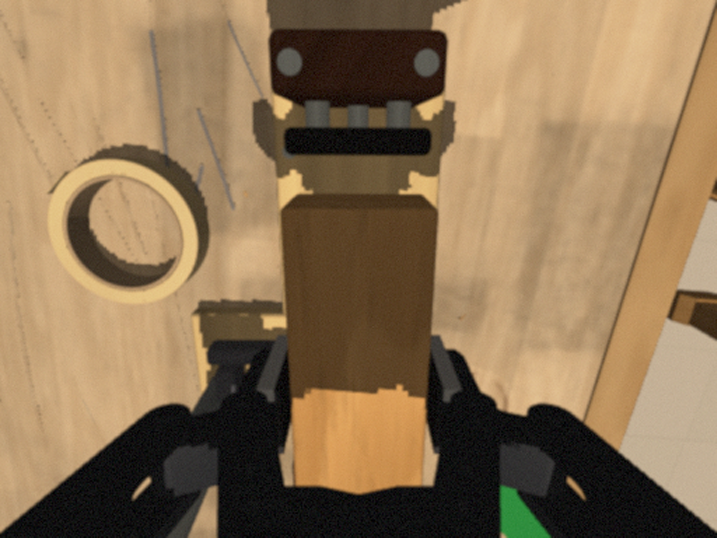

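The held offcut is square with the pad and centred on it: the pad spans columns 285–431, its front edge is at row 154, and the offcut's end edge is at row 208.

```bash
python3 - <<'E'
from h import *
M=loadM("w5");p=np.load("clamp.npy");c,s=np.cos(p[2]),np.sin(p[2])
def toC(w): d=w-np.array([p[0],p[1],0]); return np.array([c*d[0]+s*d[1],-s*d[0]+c*d[1],d[2]])*1000
zt=.146+.0355
print("oak end",toC(pix2w(M,(358/1.4,208/1.4),zt)).round(1), toC(pix2w(M,(284/1.4,208/1.4),zt)).round(1), toC(pix2w(M,(437/1.4,208/1.4),zt)).round(1))
for z in(.05,.065,.08,.095): print(z,toC(pix2w(M,(285/1.4,154/1.4),z)).round(1),toC(pix2w(M,(431/1.4,154/1.4),z)).round(1))
E
```

```text
oak end [ 51.9  -1.  181.5] [ 51.9  19.8 181.5] [ 51.9 -23.1 181.5]
0.05 [60.2 40.3 50. ] [ 60.3 -42.4  50. ]
0.065 [60.9 37.9 65. ] [ 61. -40.  65.]
0.08 [61.6 35.4 80. ] [ 61.7 -37.5  80. ]
0.095 [62.3 32.9 95. ] [ 62.4 -35.   95. ]
```

```bash
python3 -m crank '[0,0.03,-0.12,-0.8,0,0,0,0,0,0,-0.8,0,0,0,0,0,0,-0.8,0,0,0,0,0,0,-0.8,0,0,0,0,0,0,-0.8,0,0,0,0,0,0,-0.6,0,0,0,0,0,0,-0.3,0,0,0,0,0,0,-0.2,0,0,0,0,0,0,-0.1,0,0,0,0,0,0,-0.1,0,0,0,0,0,0,0,0,0,0]'
```

```text
t: 10.9
tool_pos: [0.4664, 0.1952, 0.0142]
orientation: [-2.323, 2.114, -0.001]
ft_force: [-0.2, -0.7, -1.5]
opening: 0.0441
grip_force: 41.3
```

```bash
python3 -m crank '[0,0,0,-0.05,0,0,0,0,0,0,-0.05,0,0,0,0,0,0,-0.03,0,0,0]'; python3 -m crank '[1,0,0,0,0,0,0,1,0,0,0,0,0,0,1,0,0,0,0,0,0,1,0,0,0,0,0,0,1,0,0,0.3,0,0,0,1,0,0,0.8,0,0,0,1,0,0,1,0,0,0,1,0,0,1,0,0,0,1,0,0,1,0,0,0,1,0,0,1,0,0,0,1,0,0,0.9,0,0,0]'
```

```text
t: 11.15
tool_pos: [0.4667, 0.1954, 0.0127]
orientation: [-2.323, 2.113, -0.002]
ft_force: [-6.2, -1.7, 26.3]
opening: 0.044
grip_force: 44.4
t: 12.07
tool_pos: [0.466, 0.1953, 0.1627]
orientation: [-2.324, 2.113, -0.001]
ft_force: [1.0, -0.1, -0.5]
opening: 0.0854
grip_force: 0.0
```

```bash
python3 -m crank '[1,0.247,-0.527,0,0,0,-0.943,1,0.247,-0.527,0,0,0,-0.943,1,0.247,-0.527,0,0,0,-0.943,1,0.247,-0.527,0,0,0,-0.943,1,0.247,-0.527,0,0,0,-0.943,1,0.247,-0.527,0,0,0,-0.943,1,0.247,-0.527,0,0,0,-0.943,1,0.247,-0.527,0,0,0,-0.943,1,0.247,-0.527,0,0,0,-0.943,1,0.247,-0.527,0,0,0,-0.943,1,0.247,-0.527,0,0,0,-0.943,1,0.247,-0.527,0,0,0,-0.943,1,0.247,-0.527,0,0,0,-0.943,1,0.247,-0.527,0,0,0,-0.943,1,0.247,-0.527,0,0,0,-0.943,1,0.247,-0.527,0,0,0,-0.943,1,0.247,-0.527,-0.8,0,0,-0.943,1,0.247,-0.527,-0.8,0,0,-0.943,1,0,0,0,0,0,0,1,0,0,0,0,0,0]'; python3 - <<'E'
from h import *
snap("wrist","w6"); st()
M=loadM("w6"); im=cv2.imread("pics/raw_w6.png")
h=cv2.cvtColor(im,cv2.COLOR_BGR2HSV); m=cv2.inRange(h,(8,110,100),(22,255,255))
cs,_=cv2.findContours(m,cv2.RETR_EXTERNAL,cv2.CHAIN_APPROX_SIMPLE)
for c in sorted(cs,key=cv2.contourArea)[-3:]:
    b=cv2.boxPoints(cv2.minAreaRect(c)); P=np.array([pix2w(M,q,.032)[:2] for q in b]); print(cv2.contourArea(c),b.round().tolist(),P.mean(0).round(4),[np.linalg.norm(P[i]-P[i-1]).round(4) for i in range(4)],P.round(3).tolist())
E
```

```text
t: 13.73
tool_pos: [0.5761, -0.0421, 0.1199]
orientation: [-0.175, -3.134, -0.001]
ft_force: [-0.5, 0.0, 0.7]
opening: 0.0854
grip_force: 0.0
t 13.78 pos [ 0.5766 -0.0417  0.1208] R [[-0.994, 0.11, -0.001], [0.11, 0.994, 0.001], [0.001, 0.0, -1.0]] F [ 0.2  0.3 -0.1] op 0.0853
1085.0 [[398.0, 99.0], [508.0, 76.0], [512.0, 97.0], [403.0, 120.0]] [0.5163 0.1168] [np.float64(0.0162), np.float64(0.0808), np.float64(0.0161), np.float64(0.0823)] [[0.512, 0.074], [0.505, 0.155], [0.52, 0.16], [0.528, 0.078]]
1678.5 [[227.0, 259.0], [227.0, 223.0], [279.0, 223.0], [279.0, 259.0]] [ 0.6192 -0.049 ] [np.float64(0.0467), np.float64(0.0351), np.float64(0.0449), np.float64(0.0351)] [[0.634, -0.074], [0.599, -0.069], [0.604, -0.025], [0.639, -0.028]]
3935.0 [[224.0, 196.0], [225.0, 121.0], [283.0, 122.0], [281.0, 197.0]] [ 0.5473 -0.0408] [np.float64(0.0483), np.float64(0.0615), np.float64(0.0447), np.float64(0.0615)] [[0.575, -0.069], [0.514, -0.059], [0.52, -0.015], [0.581, -0.021]]
```

```bash
python3 -m crank '[1,0,-0.09,-0.8,0,0,-0.05,1,0,0,-0.8,0,0,0,1,0,0,-0.8,0,0,0,1,0,0,-0.8,0,0,0,1,0,0,-0.8,0,0,0,1,0,0,-0.5,0,0,0,1,0,0,-0.3,0,0,0,1,0,0,-0.13,0,0,0,1,0,0,0,0,0,0,0,0,0,0,0,0,0,0,0,0,0,0,0,0,0,0,0,0,0,0,0,0,0,0,0,0,0,0,0,0,0,0,0,0,0,0,0,0,0,0,0,0]' 40; python3 -m crank '[0,0,0,0.5,0,0,0,0,0,0,1,0,0,0,0,0,0,1,0,0,0,0,0,0,1,0,0,0,0,0,0,1,0,0,0,0,0,0,1,0,0,0,0,0,0,1,0,0,0]'
```

```text
t: 15.03
tool_pos: [0.5779, -0.0444, -0.0016]
orientation: [0.184, 3.134, -0.0]
ft_force: [-0.7, -0.3, 5.7]
opening: 0.0441
grip_force: 42.1
t: 15.62
tool_pos: [0.5767, -0.0441, 0.161]
orientation: [-0.184, -3.136, -0.0]
ft_force: [-0.0, -0.7, -1.4]
opening: 0.0438
grip_force: 41.2
```

```bash
python3 -m crank '[0,-0.247,0.532,0,0,0,0.946,0,-0.247,0.532,0,0,0,0.946,0,-0.247,0.532,0,0,0,0.946,0,-0.247,0.532,0,0,0,0.946,0,-0.247,0.532,0,0,0,0.946,0,-0.247,0.532,0,0,0,0.946,0,-0.247,0.532,0,0,0,0.946,0,-0.247,0.532,0,0,0,0.946,0,-0.247,0.532,0,0,0,0.946,0,-0.247,0.532,0,0,0,0.946,0,-0.247,0.532,0,0,0,0.946,0,-0.247,0.532,0,0,0,0.946,0,-0.247,0.532,0,0,0,0.946,0,-0.247,0.532,0,0,0,0.946,0,-0.247,0.532,0,0,0,0.946,0,-0.247,0.532,0,0,0,0.946,0,-0.247,0.532,0,0,0,0.946,0,-0.247,0.532,0,0,0,0.946,0,0,0,0,0,0,0,0,0,0,0,0,0,0]'; python3 - <<'E'
from h import *
snap("wrist","w7",k=1.4); st(); snap("top","t7",(150,150,300,260),5)
E
```

```text
t: 17.28
tool_pos: [0.4656, 0.1955, 0.1598]
orientation: [2.324, -2.113, 0.0]
ft_force: [0.0, 0.4, -1.0]
opening: 0.0439
grip_force: 41.2
t 17.33 pos [0.466  0.195  0.1598] R [[0.094, -0.996, 0.0], [-0.996, -0.094, -0.0], [0.0, -0.0, -1.0]] F [ 0.2  0.4 -0.9] op 0.0442
```

View pics/w7.png

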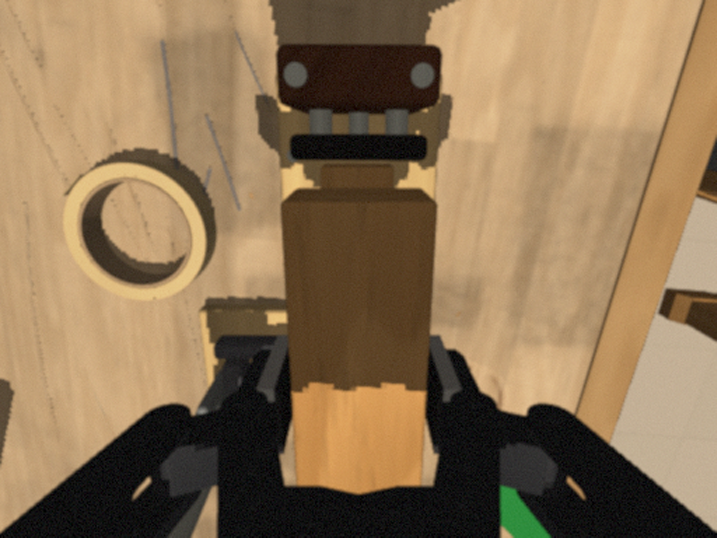

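The lower offcut (columns 321–394) sits centred and square under the held one. I'll lower now.

```bash
python3 -m crank '[0,0,0,-0.8,0,0,0,0,0,0,-0.8,0,0,0,0,0,0,-0.8,0,0,0,0,0,0,-0.8,0,0,0,0,0,0,-0.6,0,0,0,0,0,0,-0.4,0,0,0,0,0,0,-0.2,0,0,0,0,0,0,-0.1,0,0,0,0,0,0,-0.03,0,0,0,0,0,0,0,0,0,0]'
```

```text
t: 18.22
tool_pos: [0.4666, 0.1952, 0.0472]
orientation: [-2.323, 2.113, -0.001]
ft_force: [0.7, 0.2, -0.7]
opening: 0.0442
grip_force: 41.3
```

```bash
python3 -m crank '[0,0,0,-0.04,0,0,0,0,0,0,0,0,0,0]'; python3 -m crank '[0,0,0,-0.04,0,0,0,0,0,0,0,0,0,0]'
```

```text
t: 18.38
tool_pos: [0.4669, 0.1954, 0.0465]
orientation: [-2.323, 2.112, -0.002]
ft_force: [0.2, 0.3, 0.7]
opening: 0.0444
grip_force: 41.4
t: 18.55
tool_pos: [0.4669, 0.1954, 0.0465]
orientation: [-2.323, 2.112, -0.002]
ft_force: [-2.0, -1.5, 11.6]
opening: 0.0445
grip_force: 42.8
```

```bash
python3 -m crank '[1,0,0,0.02,0,0,0,1,0,0,0,0,0,0,1,0,0,0,0,0,0,1,0,0,0,0,0,0,1,0,0,0.4,0,0,0,1,0,0,0.8,0,0,0,1,0,0,1,0,0,0,1,0,0,1,0,0,0,1,0,0,1,0,0,0,1,0,0,1,0,0,0,1,0,0,1,0,0,0,1,0,0,1,0,0,0]'; python3 -m crank '[1,0.388,0.622,0,0,0,0,1,0.388,0.622,0,0,0,0,1,0.388,0.622,0,0,0,0,1,0.388,0.622,0,0,0,0,1,0.388,0.622,0,0,0,0,1,0.388,0.622,0,0,0,0,1,0.388,0.622,0,0,0,0,1,0.388,0.622,0,0,0,0,1,0,0,0,0,0,0,1,0,0,0,0,0,0]'; python3 - <<'E'
from h import *
snap("wrist","w8",k=1.4); st()
E
```

```text
t: 19.55
tool_pos: [0.4657, 0.1952, 0.2271]
orientation: [-2.324, 2.113, -0.0]
ft_force: [-0.5, 1.0, -0.6]
opening: 0.0856
grip_force: 0.0
t: 20.38
tool_pos: [0.5434, 0.32, 0.225]
orientation: [2.325, -2.112, -0.0]
ft_force: [-0.2, 0.5, -1.1]
opening: 0.0854
grip_force: 0.0
t 20.43 pos [0.543  0.3193 0.2251] R [[0.095, -0.995, -0.001], [-0.995, -0.095, -0.001], [0.001, 0.001, -1.0]] F [ 0.6  0.5 -0.3] op 0.0854
```

View pics/w8.png

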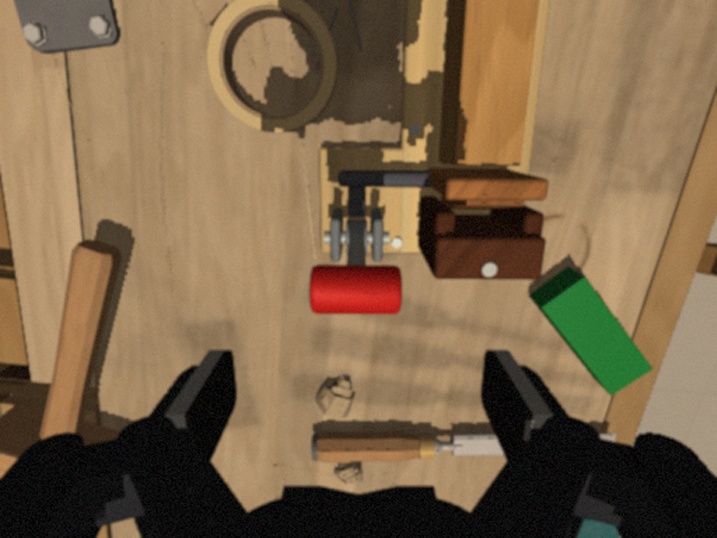

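The grip's centre is at (356,290), where predicted. The stack's sides look flush at the top right. I'll descend and grip the barrel by its flat ends.

```bash
python3 -m crank '[1,0,0,-0.56,0,0,0,1,0,0,-0.56,0,0,0,1,0,0,-0.56,0,0,0,1,0,0,-0.56,0,0,0,1,0,0,-0.56,0,0,0,1,0,0,-0.56,0,0,0,1,0,0,0,0,0,0]'; python3 -m crank '[0,0,0,0,0,0,0,0,0,0,0,0,0,0,0,0,0,0,0,0,0,0,0,0,0,0,0,0,0,0,0,0,0,0,0,0,0,0,0,0,0,0]' 50
```

```text
t: 21.02
tool_pos: [0.5412, 0.3178, 0.1386]
orientation: [2.32, -2.111, -0.003]
ft_force: [-0.7, -0.2, -0.9]
opening: 0.0847
grip_force: 0.0
t: 21.52
tool_pos: [0.5451, 0.3199, 0.1429]
orientation: [-2.322, 2.112, -0.003]
ft_force: [2.6, -1.0, 7.0]
opening: 0.0454
grip_force: 53.7
```

```bash
python3 -m crank '[0,-0.022,0.229,-0.01,0,0,0,0,-0.021,0.228,-0.013,0,0,0,0,-0.043,0.453,-0.069,0,0,0,0,-0.042,0.443,-0.114,0,0,0,0,-0.041,0.43,-0.158,0,0,0,0,-0.039,0.412,-0.2,0,0,0,0,-0.037,0.39,-0.24,0,0,0,0,-0.035,0.364,-0.279,0,0,0,0,0,0,0,0,0,0]'; python3 -m crank '[0,-0.016,0.168,-0.15,0,0,0,0,-0.016,0.168,-0.163,0,0,0,0,0,0,0,0,0,0]'
```

```text
t: 22.27
tool_pos: [0.5385, 0.3943, 0.1158]
orientation: [-2.323, 2.11, -0.006]
ft_force: [1.8, -2.1, 10.6]
opening: 0.0451
grip_force: 57.5
t: 22.52
tool_pos: [0.5378, 0.4024, 0.1087]
orientation: [-2.322, 2.111, -0.006]
ft_force: [1.6, -2.0, 11.1]
opening: 0.0451
grip_force: 58.9
```

```bash
python3 -m crank '[0,-0.012,0.125,-0.12,0,0,0,0,-0.008,0.08,-0.09,0,0,0,0,0,0,0,0,0,0,0,0,0,0,0,0,0]'; python3 - <<'E'
from h import *
st(); snap("wrist","w9",k=1.4)
E
```

```text
t: 22.85
tool_pos: [0.5374, 0.407, 0.104]
orientation: [-2.322, 2.111, -0.006]
ft_force: [1.4, -1.9, 12.7]
opening: 0.0451
grip_force: 59.7
t 22.85 pos [0.5374 0.407  0.104 ] R [[0.095, -0.995, 0.005], [-0.995, -0.095, 0.0], [0.0, -0.005, -1.0]] F [ 1.4 -1.9 12.7] op 0.0451
```

View pics/w9.png

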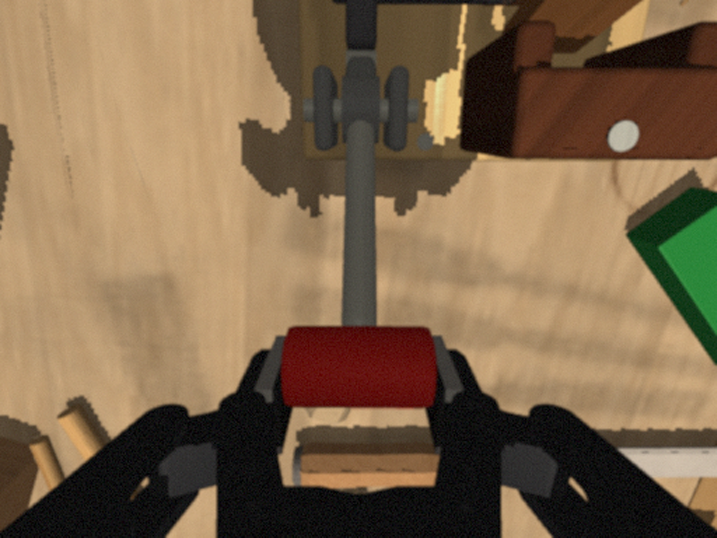

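The grip is held firmly by its ends. I'll press on to confirm the stop.

```bash
python3 -m crank '[0,-0.008,0.08,-0.08,0,0,0,0,0,0,0,0,0,0]'; python3 -m crank '[0,-0.008,0.08,-0.08,0,0,0,0,0,0,0,0,0,0]'; python3 - <<'E'
from h import *
snap("wrist","w10");M=loadM("w10")
im=cv2.imread("pics/raw_w10.png").astype(int); m=(im[:,:,2]>90)&(im[:,:,1]<40)
ys,xs=np.nonzero(m);print(xs.min(),xs.max(),ys.min(),ys.max())
im=cv2.imread("pics/raw_w9.png").astype(int); m=(im[:,:,2]>90)&(im[:,:,1]<40)
ys,xs=np.nonzero(m);print(xs.min(),xs.max(),ys.min(),ys.max())
E
```

```text
t: 23.07
tool_pos: [0.5372, 0.409, 0.102]
orientation: [-2.321, 2.112, -0.006]
ft_force: [1.2, -2.8, 12.5]
opening: 0.0451
grip_force: 60.0
t: 23.23
tool_pos: [0.5371, 0.4104, 0.1003]
orientation: [-2.322, 2.112, -0.008]
ft_force: [-0.0, -4.9, 14.6]
opening: 0.0453
grip_force: 60.6
201 310 241 290
202 310 239 290
```

```bash
python3 - <<'E'
from h import *
p=np.load("clamp.npy");c,s=np.cos(p[2]),np.sin(p[2])
def T(X): X=np.array(X)/1000; return np.array([p[0]+c*X[0]-s*X[1],p[1]+s*X[0]+c*X[1],X[2]])
for n in("w8","w9","w10"):
    M=loadM(n);im=cv2.imread(f"pics/raw_{n}.png").astype(int);m=(im[:,:,2]>85)&(im[:,:,1]<45)&(im[:,:,0]<45)
    ys,xs=np.nonzero(m);k=(ys>150);ys,xs=ys[k],xs[k]
    print(n,np.percentile(ys,[1,50,99]),[ (round(t,2),w2pix(M,T((-120-115*np.sin(t),90,56+115*np.cos(t)))).round(1).tolist()) for t in (0,.7,.75,.8,.85,.9)])
    print("hinge",w2pix(M,T((-120,90,56))).round(1))
E
```

```text
w8 [186.57 204.   222.  ] [(0, [253.8, 207.4]), (0.7, [253.9, 274.7]), (0.75, [253.9, 276.4]), (0.8, [253.9, 277.8]), (0.85, [253.9, 278.8]), (0.9, [253.9, 279.5])]
hinge [254.4 170.1]
w9 [240. 265. 289.] [(0, [258.3, 60.0]), (0.7, [257.3, 256.4]), (0.75, [257.3, 260.7]), (0.8, [257.2, 264.1]), (0.85, [257.2, 266.6]), (0.9, [257.2, 268.4])]
hinge [257.8  79.6]
w10 [240.45 265.   289.  ] [(0, [258.3, 43.4]), (0.7, [257.4, 253.5]), (0.75, [257.3, 258.1]), (0.8, [257.3, 261.7]), (0.85, [257.3, 264.4]), (0.9, [257.3, 266.3])]
hinge [257.8  73.5]
```

```bash
python3 -m crank '[0,-0.01,0.1,-0.1,0,0,0,0,0,0,0,0,0,0]'; python3 -m crank '[0,-0.01,0.1,-0.1,0,0,0,0,0,0,0,0,0,0]'
```

```text
t: 23.45
tool_pos: [0.5371, 0.4115, 0.099]
orientation: [-2.323, 2.113, -0.012]
ft_force: [-1.0, -11.0, 22.8]
opening: 0.0454
grip_force: 61.5
t: 23.62
tool_pos: [0.537, 0.4125, 0.0976]
orientation: [-2.323, 2.115, -0.015]
ft_force: [-3.9, -14.9, 30.4]
opening: 0.0449
grip_force: 62.3
```

The force rises sharply to about 34 N, so the lever is against its stop. Now I'll ease it back.

```bash
python3 -m crank '[0,0.01,-0.1,0.1,0,0,0,0,0.01,-0.1,0.1,0,0,0,0,0.008,-0.08,0.08,0,0,0,0,0.008,-0.08,0.08,0,0,0,0,0.008,-0.08,0.09,0,0,0,0,0.012,-0.125,0.12,0,0,0,0,0.016,-0.168,0.163,0,0,0,0,0.016,-0.168,0.15,0,0,0,0,0.0175,-0.182,0.14,0,0,0,0,0.0175,-0.182,0.14,0,0,0,0,0.0185,-0.195,0.12,0,0,0,0,0.0185,-0.195,0.12,0,0,0,0,0,0,0,0,0,0]'; python3 -m crank '[0,0.02,-0.206,0.1,0,0,0,0,0.02,-0.206,0.1,0,0,0,0,0.02,-0.215,0.079,0,0,0,0,0.02,-0.215,0.079,0,0,0,0,0.021,-0.2215,0.057,0,0,0,0,0.021,-0.2215,0.057,0,0,0,0,0.021,-0.2265,0.0345,0,0,0,0,0.021,-0.2265,0.0345,0,0,0,0,0.022,-0.15,0.01,0,0,0,0,0,0,0,0,0,0]'
```

```text
t: 24.7
tool_pos: [0.5401, 0.3749, 0.1276]
orientation: [-2.321, 2.112, -0.001]
ft_force: [4.8, 0.6, -0.4]
opening: 0.0449
grip_force: 56.1
t: 25.53
tool_pos: [0.5443, 0.3284, 0.141]
orientation: [-2.321, 2.111, 0.001]
ft_force: [5.0, 3.3, 0.5]
opening: 0.0451
grip_force: 54.7
```

```bash
python3 -m crank '[0,0.01,-0.1,0.005,0,0,0,0,0,0,0,0,0,0]'; python3 -m crank '[0,0.01,-0.1,0.005,0,0,0,0,0,0,0,0,0,0]';python3 -m crank '[0,0.01,-0.1,0.003,0,0,0,0,0,0,0,0,0,0]'; python3 - <<'E'
from h import *
p=np.load("clamp.npy");c,s=np.cos(p[2]),np.sin(p[2])
def T(X): X=np.array(X)/1000; return np.array([p[0]+c*X[0]-s*X[1],p[1]+s*X[0]+c*X[1],X[2]])
snap("wrist","w11");st()
n="w11";M=loadM(n);im=cv2.imread(f"pics/raw_{n}.png").astype(int);m=(im[:,:,2]>85)&(im[:,:,1]<45)&(im[:,:,0]<45)
ys,xs=np.nonzero(m)
print(n,np.percentile(ys,[1,50,99]),[ (round(t,2),w2pix(M,T((-120-115*np.sin(t),90,56+115*np.cos(t)))).round(1).tolist()) for t in (-.1,-.05,0,.05,.1)])
E
```

```text
t: 25.7
tool_pos: [0.5445, 0.3264, 0.1411]
orientation: [-2.321, 2.111, 0.002]
ft_force: [6.2, 3.2, 0.1]
opening: 0.0451
grip_force: 54.7
t: 25.87
tool_pos: [0.5447, 0.324, 0.1412]
orientation: [-2.322, 2.11, 0.002]
ft_force: [4.6, 3.0, 0.2]
opening: 0.0451
grip_force: 54.7
t: 26.03
tool_pos: [0.5448, 0.3224, 0.1412]
orientation: [-2.321, 2.109, 0.004]
ft_force: [4.9, 7.0, -0.5]
opening: 0.0451
grip_force: 54.7
t 26.08 pos [0.5449 0.3225 0.1413] R [[0.095, -0.995, 0.002], [-0.995, -0.095, 0.006], [-0.005, -0.002, -1.0]] F [ 4.5  6.4 -1.2] op 0.0451
w11 [240.22 266.   291.  ] [(-0.1, [256.3, 243.7]), (-0.05, [256.2, 255.3]), (0, [256.2, 266.4]), (0.05, [256.2, 276.8]), (0.1, [256.1, 286.6])]
```

Vision puts the lever at its rest angle (barrel row 266 against 266.4 predicted), and the force shows the rest stop. I'll release it and go to the wedge.

```bash
python3 -m crank '[1,0,0.15,0,0,0,0,1,0,0,0,0,0,0,1,0,0,0,0,0,0,1,0,0,0,0,0,0,1,0,0,0.5,0,0,0,1,0,0,1,0,0,0,1,0,0,1,0,0,0,1,0,0,1,0,0,0,1,0,0,1,0,0,0,1,0,0,0.7,0,0,0]'; python3 -m crank '[1,-0.2,-1,0,0,0,0,1,-0.2,-1,0,0,0,0,1,-0.2,-1,0,0,0,0,1,-0.2,-1,0,0,0,0,1,-0.2,-1,0,0,0,0,1,-0.2,-1,0,0,0,0,1,-0.2,-1,0,0,0,0,1,-0.2,-1,0,0,0,0,1,-0.2,-1,0,0,0,0,1,-0.2,-1,0,0,0,0,1,-0.2,-1,0,0,0,0,1,-0.2,-1,0,0,0,0,1,0,0,0,0,0,0,1,0,0,0,0,0,0]'; python3 - <<'E'
from h import *
snap("wrist","w12");st()
E
python3 -m crank '[1,-0.2,-1,0,0,0,0,1,-0.2,-1,0,0,0,0,1,-0.2,-1,0,0,0,0,1,-0.2,-1,0,0,0,0,1,-0.2,-1,0,0,0,0,1,-0.2,-1,0,0,0,0,1,-0.2,-1,0,0,0,0,1,-0.2,-1,0,0,0,0,1,-0.2,-1,0,0,0,0,1,-0.2,-1,0,0,0,0,1,-0.2,-1,0,0,0,0,1,0,0,0,0,0,0,1,0,0,0,0,0,0]';  python3 - <<'E'
from h import *
snap("wrist","w13");st()
a=cv2.imread("pics/raw_w12.png");b=cv2.imread("pics/raw_w13.png")
cv2.imwrite("pics/v13.png",np.hstack([cv2.resize(a,(300,225)),cv2.resize(b[:300],(500,293))[:225]]) if 0 else np.vstack([cv2.resize(a[150:384],None,fx=.75,fy=.75,interpolation=cv2.INTER_AREA)[:, :384].copy() if 0 else np.hstack([cv2.resize(a,(400,300)),cv2.resize(a[0:192,128:384],(400,300))]),np.hstack([cv2.resize(b,(400,300)),cv2.resize(b[60:252,128:384],(400,300))])]))
E
```

```text
t: 26.92
tool_pos: [0.5439, 0.3235, 0.2735]
orientation: [-2.323, 2.113, -0.001]
ft_force: [-0.3, 0.4, 0.3]
opening: 0.0855
grip_force: 0.0
t: 28.08
tool_pos: [0.4833, 0.0226, 0.2711]
orientation: [2.322, -2.116, -0.001]
ft_force: [-0.2, 0.5, 0.6]
opening: 0.0856
grip_force: 0.0
t 28.13 pos [0.4835 0.0234 0.2711] R [[0.094, -0.996, -0.0], [-0.996, -0.094, 0.0], [-0.0, 0.0, -1.0]] F [ 0.7  0.7 -0. ] op 0.0852
t: 29.22
tool_pos: [0.4291, -0.2514, 0.2708]
orientation: [-2.323, 2.114, 0.001]
ft_force: [0.0, 0.7, -0.1]
opening: 0.0856
grip_force: 0.0
t 29.27 pos [ 0.4291 -0.2506  0.2708] R [[0.095, -0.995, -0.0], [-0.995, -0.095, 0.001], [-0.001, 0.0, -1.0]] F [-0.3  0.5  0.1] op 0.085
```

View pics/v13.png

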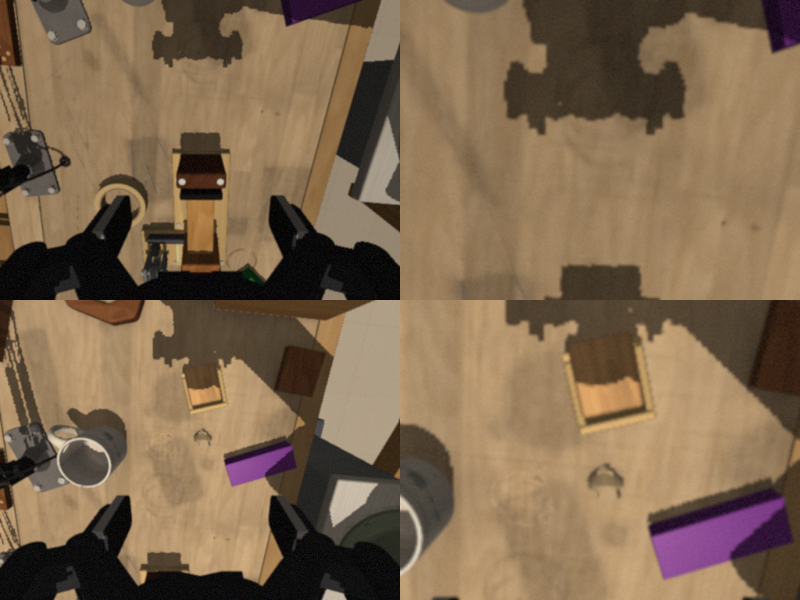

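The top-left panel shows the stack held between pad and jaw. The lower-right panel shows the holder and wedge head from above, centred near panel pixel (605,378), with a yaw of roughly 13°. I need a profile view to see which way the slope faces.

```bash
python3 -m crank '[1,-0.198,-0.118,-0.235,0,0,-0.935,1,-0.198,-0.118,-0.235,0,0,-0.935,1,-0.198,-0.118,-0.235,0,0,-0.935,1,-0.198,-0.118,-0.235,0,0,-0.935,1,-0.198,-0.118,-0.235,0,0,-0.935,1,-0.198,-0.118,-0.235,0,0,-0.935,1,-0.198,-0.118,-0.235,0,0,-0.935,1,-0.198,-0.118,-0.235,0,0,-0.935,1,-0.198,-0.118,-0.235,0,0,-0.935,1,-0.198,-0.118,-0.235,0,0,-0.935,1,-0.198,-0.118,-0.235,0,0,-0.935,1,-0.198,-0.118,-0.235,0,0,-0.935,1,-0.198,-0.118,-0.235,0,0,-0.935,1,-0.198,-0.118,-0.235,0,0,-0.935,1,-0.198,-0.118,-0.235,0,0,-0.935,1,-0.198,-0.118,-0.235,0,0,-0.935,1,-0.198,-0.118,-0.235,0,0,-0.935,1,0,0,0,0,0,0,1,0,0,0,0,0,0]';  python3 - <<'E'
from h import *
snap("wrist","w14");st()
a=cv2.imread("pics/raw_w14.png");b=cv2.imread("pics/raw_w13.png")
M=loadM("w14");q=w2pix(M,[.424,-.304,.06]);print(q)
x0=int(np.clip(q[0]-64,0,384));y0=int(np.clip(q[1]-64,0,256)); print(x0,y0)
A=cv2.resize(a[y0:y0+128,x0:x0+128],(400,400),interpolation=cv2.INTER_CUBIC)
B=cv2.resize(b[65:165,208:308],(400,400),interpolation=cv2.INTER_CUBIC)
B=np.clip(B.astype(float)*1.5,0,255).astype(np.uint8)
cv2.imwrite("pics/v14.png",np.hstack([A,B]))
E
```

```text
t: 30.85
tool_pos: [0.3451, -0.3003, 0.1712]
orientation: [0.009, -3.141, -0.001]
ft_force: [-0.1, 1.0, 0.7]
opening: 0.0855
grip_force: 0.0
t 30.9 pos [ 0.3453 -0.3007  0.1715] R [[-1.0, -0.005, 0.0], [-0.005, 1.0, 0.0], [-0.0, 0.0, -1.0]] F [ 0.3 -0.1 -0.8] op 0.0853
[251.08210195 262.37017043]
187 198
```

View pics/v14.png

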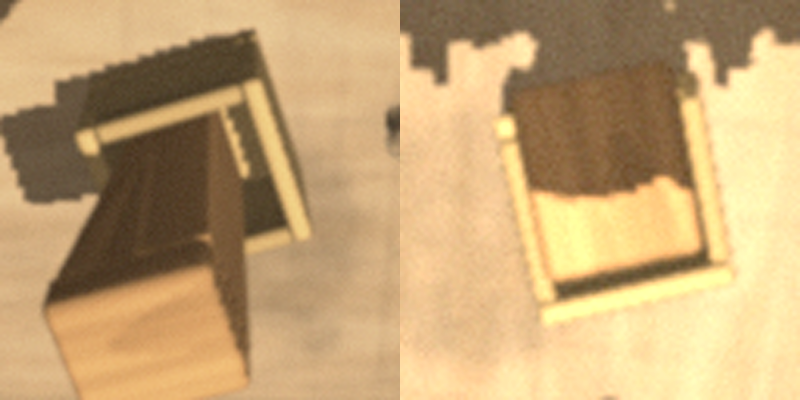

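This is decisive in shape. In the left panel the head is at the bottom, with top corners near (48,310), (212,265) and (248,380), and there is a wide gap at the right (+y) wall of the holder. Next I'll fit the pose and test both slope hypotheses by projection.

```bash
python3 - <<'E'
from h import *
A=loadM("w14");B=loadM("w13")
la=lambda u:np.array(u)/3.125+[187,198]
lb=lambda u:(np.array(u)-[400,0])/4+[208,65]
fa=lambda X:((w2pix(A,X)-[187,198])*3.125).round(0).tolist()
fb=lambda X:((w2pix(B,X)-[208,65])*4+[400,0]).round(0).tolist()
HB=[(515,95),(680,65),(700,250),(552,280)]
PB=[pix2w(B,lb(u),.121)[:2].round(4) for u in HB];print("headB",PB,np.mean(PB,0))
PA=[pix2w(A,la(u),.121)[:2].round(4) for u in [(48,310),(212,265),(248,380)]];print("headA",PA)
RB=[pix2w(B,lb(u),.046)[:2].round(4) for u in [(500,118),(735,270),(545,320)]];print("rimB",RB)
RA=[pix2w(A,la(u),.046)[:2].round(4) for u in [(77,137),(258,82),(310,237)]];print("rimA",RA)
for n,P in(("A",RA),("B",RB)): print(n,"centre",(P[0]+(P[2] if n=="A" else P[1]))/2)
E
```

```text
headB [array([ 0.4545, -0.3327]), array([ 0.4165, -0.3431]), array([ 0.4066, -0.3012]), array([ 0.4421, -0.2905])] [ 0.429925 -0.316875]
headA [array([ 0.4193, -0.3418]), array([ 0.4057, -0.3002]), array([ 0.4406, -0.2906])]
rimB [array([ 0.4629, -0.3266]), array([ 0.3878, -0.2892]), array([ 0.4446, -0.2683])]
rimA [array([ 0.4089, -0.3444]), array([ 0.389 , -0.2859]), array([ 0.4458, -0.2671])]
A centre [ 0.42735 -0.30575]
B centre [ 0.42535 -0.3079 ]
```

The head centre is (0.430,-0.316) and the holder centre is (0.426,-0.307). The offset only fits if the wedge's slope faces -y, since then the foot is centred in the cavity. That puts wedge x at about -73°. I'll grasp it now.

```bash
python3 -m crank '[1,0.242,-0.045,0,0,0,-0.873,1,0.242,-0.045,0,0,0,-0.873,1,0.242,-0.045,0,0,0,-0.873,1,0.242,-0.045,0,0,0,-0.873,1,0.242,-0.045,0,0,0,-0.873,1,0.242,-0.045,0,0,0,-0.873,1,0.242,-0.045,0,0,0,-0.873,1,0.242,-0.045,0,0,0,-0.873,1,0.242,-0.045,0,0,0,-0.873,1,0.242,-0.045,0,0,0,-0.873,1,0.242,-0.045,0,0,0,-0.873,1,0.242,-0.045,0,0,0,-0.873,1,0.242,-0.045,0,0,0,-0.873,1,0.242,-0.045,0,0,0,-0.873,1,0,0,0,0,0,0,1,0,0,0,0,0,0]'; python3 - <<'E'
from h import *
snap("wrist","w15");st();M=loadM("w15")
from math import *
a=radians(-73);x=np.array([cos(a),sin(a)]);y=np.array([-x[1],x[0]])
im=cv2.imread("pics/raw_w15.png")
pts=[np.r_[np.array([.430,-.3165])+i*.023*x+j*.02*y,.121] for i,j in((-1,-1),(1,-1),(1,1),(-1,1))]
print([w2pix(M,q).round().tolist() for q in pts])
g=cv2.cvtColor(im,cv2.COLOR_BGR2GRAY).astype(int)
u=w2pix(M,[.430,-.3165,.121]).round().astype(int)
print("row",u[1],g[u[1],u[0]-40:u[0]+41:2].tolist());print("col",u[0],g[u[1]-50:u[1]+51:2,u[0]].tolist())
r=u[1]-20;print("row",r,g[r,u[0]-40:u[0]+41:2].tolist())
E
```

```text
t: 32.23
tool_pos: [0.4299, -0.3168, 0.1715]
orientation: [1.868, 2.525, 0.0]
ft_force: [-0.4, -0.3, -0.1]
opening: 0.0858
grip_force: 0.0
t 32.28 pos [ 0.4296 -0.3168  0.1715] R [[-0.292, 0.956, 0.0], [0.956, 0.292, 0.0], [0.0, 0.0, -1.0]] F [-0.  0.  0.] op 0.0854
[[228.0, 179.0], [229.0, 239.0], [283.0, 239.0], [285.0, 179.0]]
row 210 [173, 180, 181, 178, 176, 176, 178, 156, 134, 156, 168, 168, 166, 153, 148, 145, 151, 146, 147, 153, 157, 161, 169, 167, 165, 163, 166, 176, 177, 175, 173, 174, 177, 170, 143, 145, 158, 152, 161, 162, 161]
col 256 [92, 90, 87, 88, 84, 85, 86, 85, 70, 80, 109, 155, 162, 163, 162, 162, 163, 161, 160, 159, 159, 161, 159, 158, 161, 157, 158, 156, 160, 158, 165, 171, 173, 171, 171, 173, 175, 169, 165, 119, 75, 76, 77, 71, 77, 77, 75, 71, 75, 71, 67]
row 190 [174, 174, 175, 166, 150, 153, 166, 134, 142, 164, 167, 158, 154, 144, 148, 154, 151, 151, 154, 157, 162, 162, 158, 157, 162, 163, 170, 179, 183, 179, 172, 173, 174, 174, 149, 146, 138, 148, 148, 144, 143]
```

The edges in the image match the predicted head outline within 2–3 px. Descending and gripping.

```bash
python3 -m crank '[1,0,0,-0.7,0,0,0,1,0,0,-0.7,0,0,0,1,0,0,-0.7,0,0,0,1,0,0,-0.7,0,0,0,1,0,0,-0.7,0,0,0,1,0,0,-0.48,0,0,0,1,0,0,0,0,0,0]'; python3 -m crank '[0,0,0,0,0,0,0,0,0,0,0,0,0,0,0,0,0,0,0,0,0,0,0,0,0,0,0,0,0,0,0,0,0,0,0,0,0,0,0,0,0,0]' 50; python3 -m crank '[0,0,0,0.3,0,0,0,0,0,0,0.8,0,0,0,0,0,0,1,0,0,0,0,0,0,1,0,0,0,0,0,0,1,0,0,0,0,0,0,1,0,0,0,0,0,0,1,0,0,0,0,0,0,1,0,0,0,0,0,0,0,0,0,0]'
```

```text
t: 32.87
tool_pos: [0.4276, -0.3156, 0.0695]
orientation: [-1.869, -2.519, -0.001]
ft_force: [-0.5, 0.2, 0.2]
opening: 0.0854
grip_force: 0.0
t: 33.37
tool_pos: [0.4302, -0.318, 0.0729]
orientation: [1.873, 2.52, -0.0]
ft_force: [0.0, 1.0, 5.0]
opening: 0.0392
grip_force: 50.3
t: 34.12
tool_pos: [0.431, -0.319, 0.2546]
orientation: [1.87, 2.515, -0.002]
ft_force: [-0.1, -0.2, -0.3]
opening: 0.0393
grip_force: 50.3
```

```bash
python3 -m crank '[0,0.047,0.6,0,0,0,-0.079,0,0.047,0.98,0,0,0,-0.079,0,0.047,0.98,0,0,0,-0.079,0,0.047,0.98,0,0,0,-0.079,0,0.047,0.98,0,0,0,-0.079,0,0.047,0.98,0,0,0,-0.079,0,0.047,0.98,0,0,0,-0.079,0,0.047,0.98,0,0,0,-0.079,0,0.047,0.98,0,0,0,-0.079,0,0.047,0.98,0,0,0,-0.079,0,0.047,0.98,0,0,0,-0.079,0,0.047,0.98,0,0,0,-0.079]' 60; python3 -m crank '[0,0.047,0.98,0,0,0,-0.079,0,0.047,0.98,0,0,0,-0.079,0,0.047,0.98,0,0,0,-0.079,0,0.047,0.98,0,0,0,-0.079,0,0.047,0.98,0,0,0,-0.079,0,0.047,0.98,0,0,0,-0.079,0,0.047,0.98,0,0,0,-0.079,0,0.047,0.98,0,0,0,-0.079,0,0.047,0.98,0,0,0,-0.079,0,0.047,0.98,0,0,0,-0.079,0,0.047,0.98,0,0,0,-0.079,0,0.047,0.98,0,0,0,-0.079,0,0,0,0,0,0,0,0,0,0,0,0,0,0]'; python3 - <<'E'
from h import *
st(); snap("wrist","w16"); p=np.load("clamp.npy");print((p[:2]-.081*np.array([np.cos(p[2]),np.sin(p[2])])).round(4))
M=loadM("w16");g=cv2.cvtColor(cv2.imread("pics/raw_w16.png"),cv2.COLOR_BGR2GRAY).astype(int)
s=ctrl.read_state();R=Ro.from_rotvec(s["orientation"]).as_matrix();X=lambda v:s["tool_pos"]+R@np.array(v)
# head top at tool z: foot = -(.066) below -> tool z +.066 ; top = .066-.114
for i,j in((-.023,-.02),(.023,-.02),(.023,.02),(-.023,.02)): print(w2pix(M,X([i,j,.066-.114])).round(1))
print(g[150:384:3,256].tolist())
E
```

```text
t: 35.12
tool_pos: [0.4426, -0.0316, 0.2488]
orientation: [-1.997, -2.424, 0.001]
ft_force: [0.3, 0.6, -0.7]
opening: 0.0394
grip_force: 62.1
t: 36.28
tool_pos: [0.4568, 0.2617, 0.2485]
orientation: [-2.112, -2.325, 0.003]
ft_force: [0.6, 0.5, -1.2]
opening: 0.0392
grip_force: 62.1
t 36.28 pos [0.4568 0.2617 0.2485] R [[-0.096, 0.995, -0.001], [0.995, 0.096, -0.001], [-0.001, -0.002, -1.0]] F [ 0.6  0.5 -1.2] op 0.0392
[0.4585 0.2727]
[210.3 342.5]
[205.2 248.4]
[307.6 248.7]
[301.8 342.8]
[63, 64, 66, 69, 62, 60, 63, 64, 74, 79, 80, 80, 81, 74, 81, 75, 79, 78, 73, 76, 73, 77, 78, 73, 75, 76, 77, 80, 80, 71, 72, 82, 106, 139, 144, 146, 144, 145, 143, 144, 144, 143, 143, 142, 138, 113, 65, 62, 62, 66, 70, 66, 70, 68, 70, 68, 66, 65, 68, 66, 67, 69, 69, 114, 144, 145, 145, 135, 7, 16, 21, 9, 12, 17, 18, 5, 11, 6]
```

```bash
python3 -m crank '[0,0.04,0.22,0,0,0,0,0,0.03,0.22,0,0,0,0,0,0,0,0,0,0,0,0,0,0,-0.7,0,0,0,0,0,0,-0.7,0,0,0,0,0,0,-0.7,0,0,0,0,0,0,-0.5,0,0,0,0,0,0,-0.3,0,0,0,0,0,0,0,0,0,0,0,0,0,0,0,0,0]'; python3 - <<'E'
from h import *
snap("wrist","w17");st();snap("top","t17")
E
```

```text
t: 37.17
tool_pos: [0.4594, 0.2719, 0.1769]
orientation: [-2.115, -2.323, 0.0]
ft_force: [0.2, 0.6, -1.1]
opening: 0.0395
grip_force: 62.2
t 37.22 pos [0.4598 0.2722 0.1775] R [[-0.093, 0.996, 0.001], [0.996, 0.093, 0.0], [0.0, 0.001, -1.0]] F [-0.5 -0.8 -0.5] op 0.0394
```

```bash
python3 - <<'E'
from h import *
M=loadM("w17");im=cv2.imread("pics/raw_w17.png")
p=np.load("clamp.npy");c,s=np.cos(p[2]),np.sin(p[2])
def T(X): X=np.array(X)/1000; return np.array([p[0]+c*X[0]-s*X[1],p[1]+s*X[0]+c*X[1],X[2]])
for X in [(-138,0,104),(-108,0,104),(-108,-37,104),(-108,37,104),(-138,-30,96),(-92,-30,96),(-92,-37,96),(-92,-23,96),(-92,30,96),(-104,0,224)]: print(X,w2pix(M,T(X)).round(1))
def toC(w): d=w-np.array([p[0],p[1],0]); return (np.array([c*d[0]+s*d[1],-s*d[0]+c*d[1],d[2]])*1000).round(1)
for col in (235,256,275): print(col,[(r,im[r,col].tolist()) for r in range(60,260,5)])
E
```

```text
(-138, 0, 104) [255.1 125.1]
(-108, 0, 104) [255.1 165.2]
(-108, -37, 104) [206.5 165.2]
(-108, 37, 104) [303.7 165.3]
(-138, -30, 96) [215.5 124. ]
(-92, -30, 96) [217.8 182.5]
(-92, -37, 96) [209.1 182.5]
(-92, -23, 96) [226.5 182.5]
(-92, 30, 96) [292.5 182.5]
(-104, 0, 224) [254.2 243.6]
235 [(60, [105, 143, 176]), (65, [108, 147, 180]), (70, [106, 144, 179]), (75, [110, 150, 183]), (80, [110, 149, 181]), (85, [117, 154, 189]), (90, [116, 157, 189]), (95, [116, 157, 191]), (100, [110, 151, 184]), (105, [111, 152, 182]), (110, [93, 133, 162]), (115, [109, 172, 211]), (120, [19, 24, 43]), (125, [22, 34, 59]), (130, [27, 50, 89]), (135, [25, 47, 89]), (140, [34, 57, 94]), (145, [24, 45, 86]), (150, [35, 54, 93]), (155, [26, 43, 82]), (160, [31, 50, 87]), (165, [36, 58, 77]), (170, [48, 75, 94]), (175, [61, 98, 125]), (180, [52, 79, 109]), (185, [49, 81, 108]), (190, [50, 79, 107]), (195, [48, 77, 105]), (200, [48, 77, 102]), (205, [46, 78, 102]), (210, [49, 78, 105]), (215, [49, 77, 105]), (220, [52, 77, 105]), (225, [48, 77, 102]), (230, [50, 75, 99]), (235, [42, 65, 87]), (240, [4
[... 1164 characters left out ...]
, (100, [105, 145, 176]), (105, [105, 145, 175]), (110, [86, 124, 153]), (115, [107, 164, 202]), (120, [16, 30, 50]), (125, [9, 23, 54]), (130, [37, 53, 92]), (135, [35, 54, 94]), (140, [28, 45, 85]), (145, [18, 43, 79]), (150, [25, 38, 75]), (155, [28, 42, 77]), (160, [29, 42, 75]), (165, [33, 55, 71]), (170, [39, 65, 79]), (175, [57, 90, 118]), (180, [46, 75, 103]), (185, [46, 72, 101]), (190, [47, 76, 102]), (195, [51, 76, 103]), (200, [40, 72, 99]), (205, [47, 77, 105]), (210, [44, 74, 101]), (215, [49, 77, 106]), (220, [47, 76, 105]), (225, [50, 80, 105]), (230, [49, 79, 109]), (235, [42, 71, 95]), (240, [46, 71, 101]), (245, [54, 90, 122]), (250, [91, 144, 198]), (255, [94, 149, 204])]
```

The tail block's edges are at rows 127 and 164 (predicted 125 and 165), and the gap to the wedge's back is about 5 mm. I'll insert it.

```bash
python3 -m crank '[0,-0.01,0.05,-0.3,0,0,0,0,0,0.05,-0.3,0,0,0,0,0,0,-0.3,0,0,0,0,0,0,-0.3,0,0,0,0,0,0,0,0,0,0]'; python3 -m crank '[0,0,0.04,-0.15,0,0,0,0,0,0,-0.15,0,0,0,0,0,0,0,0,0,0]';python3 -m crank '[0,0,0,-0.1,0,0,0,0,0,0,-0.1,0,0,0,0,0,0,0,0,0,0]'
```

```text
t: 37.68
tool_pos: [0.4577, 0.2741, 0.1447]
orientation: [-2.114, -2.322, 0.005]
ft_force: [-0.6, -0.3, -1.0]
opening: 0.0395
grip_force: 62.2
t: 37.93
tool_pos: [0.4587, 0.2756, 0.1386]
orientation: [-2.115, -2.323, 0.001]
ft_force: [-0.4, -0.6, -2.0]
opening: 0.039
grip_force: 62.2
t: 38.18
tool_pos: [0.4589, 0.2755, 0.1339]
orientation: [-2.115, -2.323, 0.001]
ft_force: [-0.2, 0.7, -0.6]
opening: 0.0394
grip_force: 62.2
```

```bash
python3 -m crank '[0,0,0.02,-0.1,0,0,0,0,0,0,-0.1,0,0,0,0,0,0,0,0,0,0]'; python3 -m crank '[0,0,0,-0.1,0,0,0,0,0,0,-0.1,0,0,0,0,0,0,0,0,0,0]';python3 -m crank '[0,0,0,-0.1,0,0,0,0,0,0,0,0,0,0]';python3 -m crank '[0,0,0,-0.1,0,0,0,0,0,0,0,0,0,0]'
```

```text
t: 38.43
tool_pos: [0.4588, 0.276, 0.1288]
orientation: [-2.115, -2.323, 0.001]
ft_force: [-1.2, -0.1, -1.0]
opening: 0.0394
grip_force: 62.2
t: 38.68
tool_pos: [0.4587, 0.276, 0.1237]
orientation: [-2.115, -2.323, 0.001]
ft_force: [-0.7, -0.2, -1.6]
opening: 0.0392
grip_force: 62.2
t: 38.85
tool_pos: [0.4588, 0.2761, 0.1214]
orientation: [-2.115, -2.323, 0.001]
ft_force: [0.0, -0.5, -0.6]
opening: 0.039
grip_force: 62.2
t: 39.02
tool_pos: [0.4588, 0.2761, 0.1189]
orientation: [-2.115, -2.323, 0.001]
ft_force: [0.6, -0.5, -1.2]
opening: 0.0393
grip_force: 62.2
```

```bash
python3 -m crank '[0,0,0,-0.1,0,0,0,0,0,0,0,0,0,0]';python3 -m crank '[0,0,0,-0.1,0,0,0,0,0,0,0,0,0,0]';python3 -m crank '[0,0,0,-0.1,0,0,0,0,0,0,0,0,0,0]'
```

```text
t: 39.18
tool_pos: [0.4588, 0.2761, 0.1163]
orientation: [-2.115, -2.323, 0.001]
ft_force: [0.4, 0.1, -0.9]
opening: 0.0394
grip_force: 62.2
t: 39.35
tool_pos: [0.4589, 0.2761, 0.1139]
orientation: [-2.115, -2.323, 0.0]
ft_force: [0.4, 0.1, -0.8]
opening: 0.0394
grip_force: 62.2
t: 39.52
tool_pos: [0.4593, 0.2766, 0.1118]
orientation: [-2.115, -2.322, -0.001]
ft_force: [1.4, 2.8, -0.9]
opening: 0.0395
grip_force: 62.0
```

The slope is touching the jaw. I'll release, rise, shut the fingers and tap.

```bash
python3 -m crank '[1,0,0,0,0,0,0,1,0,0,0,0,0,0,1,0,0,0,0,0,0,1,0,0,0,0,0,0,1,0,0,0.5,0,0,0,1,0,0,1,0,0,0,1,0,0,1,0,0,0,1,0,0,1,0,0,0]'; python3 -m crank '[0,0,0,0,0,0,0,0,0,0,0,0,0,0,0,0,0,0,0,0,0,0,0,0,0,0,0,0,0,0,0,0,0,0,0,0,0,0,0,0,0,0,0,0,0,0,0,0,0,0,0,0,0,0,0,0]' 40; python3 - <<'E'
from h import *
snap("wrist","w18");st();M=loadM("w18");g=cv2.imread("pics/raw_w18.png")
p=np.load("clamp.npy");c,s=np.cos(p[2]),np.sin(p[2])
def T(X): X=np.array(X)/1000; return np.array([p[0]+c*X[0]-s*X[1],p[1]+s*X[0]+c*X[1],X[2]])
for z in(140,150,160): print(z,w2pix(M,T((-85-23,0,z))).round(),w2pix(M,T((-85+23,0,z))).round())
print([(r,g[r,256].tolist()) for r in range(150,290,4)])
E
```

```text
t: 40.18
tool_pos: [0.4586, 0.2759, 0.2]
orientation: [-2.115, -2.323, 0.002]
ft_force: [0.3, 0.5, 0.7]
opening: 0.0852
grip_force: 0.0
t: 40.85
tool_pos: [0.4588, 0.2761, 0.1988]
orientation: [-2.115, -2.323, 0.001]
ft_force: [-0.2, 0.0, -0.4]
opening: 0.0004
grip_force: 0.0
t 40.9 pos [0.4589 0.2761 0.1989] R [[-0.094, 0.996, -0.001], [0.996, 0.094, -0.0], [-0.0, -0.001, -1.0]] F [-0.5  0.7  0.6] op 0.0002
140 [255. 175.] [255. 233.]
150 [255. 179.] [255. 239.]
160 [255. 183.] [255. 246.]
[(150, [27, 45, 82]), (154, [24, 41, 80]), (158, [23, 44, 78]), (162, [20, 39, 66]), (166, [44, 73, 98]), (170, [44, 71, 97]), (174, [49, 75, 100]), (178, [38, 70, 100]), (182, [56, 85, 116]), (186, [89, 136, 183]), (190, [85, 135, 186]), (194, [81, 135, 184]), (198, [87, 134, 184]), (202, [84, 134, 183]), (206, [79, 127, 176]), (210, [85, 133, 181]), (214, [87, 138, 188]), (218, [86, 137, 187]), (222, [88, 139, 189]), (226, [72, 112, 152]), (230, [35, 64, 84]), (234, [43, 66, 89]), (238, [22, 24, 35]), (242, [7, 13, 0]), (246, [15, 19, 17]), (250, [17, 17, 21]), (254, [14, 14, 14]), (258, [7, 1, 8]), (262, [9, 10, 14]), (266, [13, 14, 15]), (270, [22, 23, 25]), (274, [25, 21, 25]), (278, [37, 39, 43]), (282, [36, 37, 37]), (286, [30, 32, 36])]
```

The head is at z≈0.160, standing in the slot. Pressing down slowly.

```bash
python3 -m crank '[0,0,0,-0.4,0,0,0,0,0,0,-0.4,0,0,0,0,0,0,-0.4,0,0,0,0,0,0,-0.2,0,0,0,0,0,0,0,0,0,0]';  python3 -m crank '[0,0,0,-0.1,0,0,0,0,0,0,-0.1,0,0,0,0,0,0,0,0,0,0]';  python3 -m crank '[0,0,0,-0.1,0,0,0,0,0,0,-0.1,0,0,0,0,0,0,0,0,0,0]'
```

```text
t: 41.32
tool_pos: [0.4577, 0.2756, 0.1621]
orientation: [-2.114, -2.322, 0.005]
ft_force: [-0.1, 0.2, 0.9]
opening: 0.0002
grip_force: 0.0
t: 41.57
tool_pos: [0.459, 0.2761, 0.159]
orientation: [-2.115, -2.323, 0.0]
ft_force: [0.2, -0.3, 0.2]
opening: -0.0001
grip_force: 0.0
t: 41.82
tool_pos: [0.4589, 0.2761, 0.1539]
orientation: [-2.115, -2.323, 0.0]
ft_force: [-0.8, -0.1, -1.0]
opening: -0.0001
grip_force: 0.0
```

```bash
for i in 1; do python3 -m crank '[0,0,0,-0.1,0,0,0,0,0,0,-0.1,0,0,0,0,0,0,0,0,0,0]';  python3 -m crank '[0,0,0,-0.1,0,0,0,0,0,0,0,0,0,0]';  python3 -m crank '[0,0,0,-0.1,0,0,0,0,0,0,0,0,0,0]'; done | grep -E "tool_pos|ft_f"
```

```text
tool_pos: [0.4587, 0.276, 0.1487]
ft_force: [-0.7, -0.4, 1.0]
tool_pos: [0.4593, 0.2762, 0.1467]
ft_force: [0.6, 0.3, -0.6]
tool_pos: [0.4602, 0.2763, 0.1451]
ft_force: [1.9, -0.4, 4.1]
```

```bash
(python3 -m crank '[0,0,0,-0.1,0,0,0,0,0,0,0,0,0,0]';  python3 -m crank '[0,0,0,-0.1,0,0,0,0,0,0,0,0,0,0]';  python3 -m crank '[0,0,0,-0.1,0,0,0,0,0,0,0,0,0,0]';python3 -m crank '[0,0,0,-0.1,0,0,0,0,0,0,0,0,0,0]') | grep -E "tool_pos|ft_f"
```

```text
tool_pos: [0.4606, 0.2764, 0.1433]
ft_force: [0.6, -1.7, 7.5]
tool_pos: [0.4609, 0.2764, 0.1411]
ft_force: [0.7, -1.5, 9.5]
tool_pos: [0.4611, 0.2764, 0.1389]
ft_force: [-0.6, -1.0, 11.1]
tool_pos: [0.4614, 0.2765, 0.1367]
ft_force: [0.6, -3.3, 12.7]
```

```bash
(python3 -m crank '[0,-0.02,0,-0.1,0,0,0,0,0,0,0,0,0,0]';  python3 -m crank '[0,0,0,-0.1,0,0,0,0,0,0,0,0,0,0]';  python3 -m crank '[0,0,0,-0.1,0,0,0,0,0,0,0,0,0,0]') | grep -E "tool_pos|ft_f|opening|orient"; python3 - <<'E'
from h import *
snap("top","t19"); snap("side","s19"); st()
E
```

```text
tool_pos: [0.4614, 0.2765, 0.1346]
orientation: [2.112, 2.319, 0.008]
ft_force: [0.9, -2.7, 14.6]
opening: 0.0001
tool_pos: [0.4617, 0.2765, 0.1324]
orientation: [2.112, 2.319, 0.009]
ft_force: [1.0, -3.1, 17.0]
opening: -0.0002
tool_pos: [0.4619, 0.2765, 0.1301]
orientation: [2.112, 2.319, 0.009]
ft_force: [0.4, -4.2, 17.5]
opening: -0.0002
t 43.67 pos [0.4619 0.2765 0.1301] R [[-0.093, 0.996, 0.008], [0.996, 0.093, 0.001], [0.0, 0.008, -1.0]] F [ 0.5 -3.6 18. ] op -0.0001
```

```bash
python3 -m crank '[0,0,0,0.5,0,0,0,0,0,0,1,0,0,0,0,0,0,1,0,0,0,0,0,0,1,0,0,0,0,0,0,1,0,0,0,0,0.08,-0.8,0,0,0,0,0,0.08,-0.8,0,0,0,0,0,0.08,-0.8,0,0,0,0,0,0.08,-0.8,0,0,0,0,0,0.08,-0.8,0,0,0,0,0,0,0,0,0,0,0,0,0,0,0,0,0,0]' | grep -E "tool|ft"; python3 - <<'E'
from h import *
snap("wrist","w20");st();g=cv2.imread("pics/raw_w20.png");M=loadM("w20")
p=np.load("clamp.npy");c,s=np.cos(p[2]),np.sin(p[2])
def T(X): X=np.array(X)/1000; return np.array([p[0]+c*X[0]-s*X[1],p[1]+s*X[0]+c*X[1],X[2]])
def toC(w): d=w-np.array([p[0],p[1],0]); return (np.array([c*d[0]+s*d[1],-s*d[0]+c*d[1],d[2]])*1000).round(1)
print([(x,z,w2pix(M,T((x,0,z))).round(1).tolist()) for x,z in((60,80),(66,80),(86,80),(60,95),(86,95),(112,95),(-62,150),(-108,150),(-60,105),(-60,80))])
for n in("w5","w12","w20"):
    N=loadM(n);im=cv2.imread(f"pics/raw_{n}.png");gy=cv2.cvtColor(im,cv2.COLOR_BGR2GRAY).astype(int)
    for y in (12,):
        L=[]
        for x in np.arange(44,118,2):
            q=w2pix(N,T((x,y,85))).round().astype(int); L.append((int(x),int(gy[min(q[1],383),q[0]]))) if 0<=q[0]<512 and 0<=q[1]<384 else None
        print(n,y,L)
E
```

```text
tool_pos: [0.4685, 0.1756, 0.2392]
ft_force: [-0.9, 0.4, 0.4]
t 44.72 pos [0.4685 0.1762 0.2392] R [[-0.093, 0.996, -0.0], [0.996, 0.093, 0.001], [0.001, -0.0, -1.0]] F [-0.1  0.6  1.1] op -0.0
[(60, 80, [255.4, 211.1]), (66, 80, [255.4, 216.1]), (86, 80, [255.4, 232.5]), (60, 95, [255.3, 216.3]), (86, 95, [255.4, 238.5]), (112, 95, [255.4, 259.7]), (-62, 150, [255.0, 95.2]), (-108, 150, [254.8, 27.6]), (-60, 105, [255.1, 97.3]), (-60, 80, [255.2, 97.0])]
w5 12 [(44, 90), (46, 85), (48, 87), (50, 91), (52, 86), (54, 89), (56, 91), (58, 88), (60, 88), (62, 49), (64, 25), (66, 12), (68, 3), (70, 19), (72, 9), (74, 36), (76, 84), (78, 81), (80, 85), (82, 87), (84, 26), (86, 26), (88, 17), (90, 21), (92, 28), (94, 27), (96, 32), (98, 38), (100, 27), (102, 31), (104, 27), (106, 24), (108, 26), (110, 31), (112, 21), (114, 21), (116, 42)]
w12 12 [(44, 137), (46, 131), (48, 134), (50, 137), (52, 135), (54, 133), (56, 55), (58, 27), (60, 18), (62, 27), (64, 18), (66, 6), (68, 0), (70, 6), (72, 0), (74, 15), (76, 32), (78, 40), (80, 48), (82, 52), (84, 56), (86, 54), (88, 55), (90, 52), (92, 51), (94, 41), (96, 47), (98, 41), (100, 34), (102, 24), (104, 10), (106, 18), (108, 24), (110, 19), (112, 14), (114, 7), (116, 11)]
w20 12 [(44, 124), (46, 123), (48, 126), (50, 125), (52, 129), (54, 133), (56, 125), (58, 130), (60, 129), (62, 129), (64, 122), (66, 67), (68, 0), (70, 7), (72, 4), (74, 2), (76, 7), (78, 10), (80, 12), (82, 4), (84, 5), (86, 15), (88, 22), (90, 67), (92, 71), (94, 73), (96, 75), (98, 71), (100, 74), (102, 70), (104, 70), (106, 72), (108, 71), (110, 73), (112, 71), (114, 72), (116, 72)]
```

The pad face now reads at about 66–67 mm, against 61.5 mm unpressed, so it is pushed in about 5 mm. I'll tap once more for margin.

```bash
(python3 -m crank '[0,-0.08,0.8,0,0,0,0,0,-0.08,0.8,0,0,0,0,0,-0.08,0.8,0,0,0,0,0,-0.08,0.8,0,0,0,0,0,-0.08,0.8,0,0,0,0,0,0,0,-0.8,0,0,0,0,0,0,-0.8,0,0,0,0,0,0,-0.8,0,0,0,0,0,0,-0.8,0,0,0,0,0,0,-0.6,0,0,0,0,0,0,-0.2,0,0,0,0,0,0,0,0,0,0]'; python3 -m crank '[0,0,0,-0.1,0,0,0,0,0,0,-0.1,0,0,0,0,0,0,0,0,0,0]'; python3 -m crank '[0,0,0,-0.1,0,0,0,0,0,0,-0.1,0,0,0,0,0,0,0,0,0,0]') | grep -E "tool|ft"
```

```text
tool_pos: [0.4572, 0.2765, 0.1379]
ft_force: [1.2, 0.6, 0.7]
tool_pos: [0.4589, 0.2765, 0.1348]
ft_force: [0.5, -0.0, -0.2]
tool_pos: [0.4591, 0.2764, 0.1299]
ft_force: [-0.2, -0.1, 3.0]
```

```bash
(python3 -m crank '[0,0,0,-0.1,0,0,0,0,0,0,-0.1,0,0,0,0,0,0,0,0,0,0]'; python3 -m crank '[0,0,0,-0.1,0,0,0,0,0,0,-0.1,0,0,0,0,0,0,0,0,0,0]'; python3 -m crank '[0,0,0,-0.1,0,0,0,0,0,0,0,0,0,0]'; python3 -m crank '[0,0,0,0.5,0,0,0,0,0,0,1,0,0,0,0,0,0,1,0,0,0,0,0,0,1,0,0,0,0,0,0,1,0,0,0,0,0.08,-0.8,0,0,0,0,0,0.08,-0.8,0,0,0,0,0,0.08,-0.8,0,0,0,0,0,0.08,-0.8,0,0,0,0,0,0.08,-0.8,0,0,0,0,0,0,0,0,0,0,0,0,0,0,0,0,0,0]') | grep -E "tool|ft"; python3 - <<'E'
from h import *
snap("wrist","w21");M=loadM("w21");st()
p=np.load("clamp.npy");c,s=np.cos(p[2]),np.sin(p[2])
def T(X): X=np.array(X)/1000; return np.array([p[0]+c*X[0]-s*X[1],p[1]+s*X[0]+c*X[1],X[2]])
g=cv2.cvtColor(cv2.imread("pics/raw_w21.png"),cv2.COLOR_BGR2GRAY).astype(int)
for y in(-12,0,12):print([(x,int(g[tuple(w2pix(M,T((x,y,80))).round().astype(int)[::-1])])) for x in range(58,78)])
E
```

```text
tool_pos: [0.4597, 0.2765, 0.1271]
ft_force: [-4.8, -2.9, 19.2]
tool_pos: [0.4597, 0.2765, 0.1228]
ft_force: [-6.4, -3.0, 24.0]
tool_pos: [0.4598, 0.2765, 0.1206]
ft_force: [-5.9, -3.7, 26.3]
tool_pos: [0.4687, 0.1755, 0.2293]
ft_force: [1.0, 1.4, 0.6]
t 47.93 pos [0.4686 0.1762 0.2294] R [[-0.093, 0.996, 0.0], [0.996, 0.093, 0.001], [0.001, 0.0, -1.0]] F [0.6 0.9 0.5] op -0.0001
[(58, 121), (59, 121), (60, 126), (61, 121), (62, 123), (63, 122), (64, 122), (65, 123), (66, 121), (67, 121), (68, 115), (69, 99), (70, 65), (71, 21), (72, 14), (73, 14), (74, 8), (75, 5), (76, 6), (77, 0)]
[(58, 124), (59, 124), (60, 119), (61, 97), (62, 65), (63, 51), (64, 51), (65, 55), (66, 50), (67, 50), (68, 54), (69, 39), (70, 31), (71, 14), (72, 11), (73, 11), (74, 8), (75, 4), (76, 7), (77, 9)]
[(58, 128), (59, 128), (60, 128), (61, 128), (62, 128), (63, 129), (64, 119), (65, 113), (66, 84), (67, 84), (68, 61), (69, 49), (70, 34), (71, 12), (72, 2), (73, 2), (74, 5), (75, 4), (76, 9), (77, 6)]
```

The pad face is now at about 69–70 mm, pushed in roughly 8 mm, and the robot is clear of everything. Handing in.

```bash
python3 -c "
from rig import ctrl
print(ctrl.hand_in())"
```

```text
the job is handed in; nothing more can be done
None
```

The job is handed in, with no verdict returned: both oak offcuts found are stacked in the bay, the lever was pulled to its stop and eased back, and the wedge is tapped tight, with the pad measured about 8 mm in.

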